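Move a cassette between two interlocked drawers

ROBOT

A 6-joint arm with a two-finger parallel gripper is mounted at the origin on a cart in front of the work surface, level with it; the furniture and walls round the work are solid. World frame = base frame: x ahead of the robot, y to its left, z up, the work surface at z = 0. Lengths are in m, angles in degrees, forces in N, time in s.
With the tool pointing down it reaches from about 0.375 to 0.9 m from the base axis. Payload 3.1 kg.
Tool frame: the origin (TCP) lies at the very end of the fingers, on their centre line; the grasp point (between the pads) lies 19 mm behind it; x points along the fingers, z is the direction in which the jaws open and shut, and the axes are right-handed (so a half turn about x gives the same grasp; the last joint's range is limited). The gripper opens to 87 mm and grips with 3 to 60 N. Pads are 19 mm wide; open, the fingers measure 117 mm over their backs; the gripper's body (75 mm by 190 mm) begins 51 mm behind the grasp point.
Start: joints at [-81.389, 30.224, 82.088, -0, 67.689, -10.227], TCP at [0.202, -0.591, 0.223] pointing down, gripper open.
Joint ranges: [-176.69, 176.69], [-43.24, 126.21], [12.49, 139.97], [-82, 262], [0, 151.66], [-163.58, 163.58]. Speed limits (degrees/s): [159.86, 159.86, 180, 180, 180, 180].

INTERFACE

Orientations are given as a 3x3 rotation matrix whose columns are the frame's x, y, z axes.
In Python, from rig import bot gives the robot as it stands.
- The arm moves only by the tool send_rows, never from a script. Its arguments are lists of equal length, an entry for each row: "fingers": the opening, from 0 (shut) to 1 (fully open); "dp": the shift along the world's x, y, z in mm, a list of three; "turn": the turn, a rotation vector about the world's x, y, z in rad, a list of three. In form: {"fingers": [fingers, ...], "dp": [[tx, ty, tz], ...], "turn": [[rx, ry, rz], ...]}. A call has 1 to 10 rows; each row is the pose to reach, as a shift and turn from the pose measured when the call began; what a row does not reach only later rows make up. A row lasts 1/12 s, in which the tool goes at most 41.7 mm and 7.16 degrees, less where a joint would pass 70% of its speed; a pose out of reach is approached as far as the arm can. A call with a gripper value outside its range is refused whole. The fingers move at their own pace and stop on an object; the grip force is fixed at half the most. Time passes only in rows, so rows that repeat a pose let the fingers close. It gives the time, the measured TCP pose, the force and the opening at its end, in the units of the state.
- bot.read_state(): the state, without advancing time (a new reading comes with each control period).
- bot.capture(name): name is "side" or "top"; returns a dict with "img" (384x512x3 uint8, blue, green, red), "z_map" (384x512 float32, m along the optical axis (not along the pixel's ray), 0 where there is no reading), "mtx" (3x3 intrinsics, pixels), "k1" (the pictures are not rectified: a ray, as slopes to the right and down, at radius r is drawn at 1 + k1 r^2 times it, then the intrinsics apply), "origin" and "orientation" of the camera in the world. Camera axes: x right, y up, looking along -z (the intrinsics and any distortion apply to the point x, -y, -z); pixel columns grow to the right and rows downward; lengths in m; the calibration is good to about 2 mm. A picture is of the moment at which its call begins.
- bot.hand_in(): hands the job in, once; it reports no verdict.
The state is a dict: "time_s": time; "joint_positions": joint angles; "qvel": joint speeds; "tau": joint torques, N m; "position": TCP position; "tcp_rot": TCP orientation; "force": force on the tool from outside, world axes, zero at the start; "moment": the same for the moment, N m; "opening": opening from 0.0 (shut) to 1.0 (fully open).
Only numpy, scipy, OpenCV 4.12 (cv2) and the standard library are available. Lean on these libraries where they do the work, as an engineer would, in place of code of your own. Each camera call takes 0.05 s, during which the arm holds its last target.

TASK

The small two-drawer chest is interlocked: only one drawer can be out at a time. Lift the grey cassette with the white lid out of the open drawer and set it down for the moment on top of the chest; push that drawer fully home, pull the other drawer all the way out, then take the cassette up again the other way and lay it flat, lid up, between the four corner stops of that drawer's bed. Leave the first drawer fully shut and the second one out, keep the lid up throughout, never force a locked drawer, and do not disturb the dish, the tape roll or the wash bottle.

Things in the scene. Friction and masses are not known exactly. Their poses are not given: they have to be found in the camera images.
- chest_front (a point): Fixed two-drawer chest, 125 mm deep, 286 wide: a closed pedestal, on it two housings with a drawer each, flat tops 218 mm above the worktop (224 on a 20 mm strip along the middle). Point: worktop level, mid-width, plane of the housings' front; x points into the chest (drawers pull out along -x), y to its left, z up. Drawer middles lie 70 mm either side; either drawer may be left or right. Housings roof the drawers behind this plane.
- pull_a (a point): Centre of the pull of drawer a (starts out): a dark steel upright fin in the middle of the aluminium front panel, 14 mm thick across the drawer (pinch it there), standing out 32 mm from the panel, 179 to 205 mm above the worktop. The point lies 18 mm in front of the panel, 192 mm above the worktop. Axes as chest_front.
- pull_b (a point): Centre of the pull of drawer b, the drawer that starts shut. Same fin, same offsets and axes as pull_a. Beware on the way there: a fixed black beam of the enclosure, 30 mm square, runs along y at x = 0.335, 0.84 to 0.87 m above the worktop, with posts down to the floor at its ends (y = -0.365 and 0.485); swing in between the posts with the arm drawn in and a tall elbow behind the beam.
- seat_a (a point): Centre of drawer a's inner floor area where the cassette starts, 168 mm above the worktop, 80 mm behind pull_a. The cassette lies crosswise (length along y) between two black ribs 55 mm apart, 24 mm high, that cover its long sides; its ends are free for fingers. Drawer 116 mm wide inside, side walls 27 mm above its floor, front panel's top 216 mm above the worktop.
- seat_b (a point): Centre of drawer b's bed on its inner floor, 168 mm above the worktop, 80 mm behind pull_b, axes as chest_front. Four black L-shaped corner stops, 22 mm high, leave a space 71 mm long (x) by 50 mm wide (y): the cassette goes in lengthwise (length along x). The stops cover its ends; its long sides are free for fingers over 55 mm. Inside width, walls and panel as drawer a.
- drawer_a (a joint): How far drawer a is out, m: 0 shut, 0.095 fully out. It starts nearly fully out. Slides with about 1.5 N of friction and stays where it is left.
- drawer_b (a joint): How far drawer b is out, m: 0 shut, 0.095 fully out. Starts shut and locked: while one drawer is out by more than a few mm, the other gives only 1 to 3 mm and must not be forced. Once drawer a is home, drawer b slides with about 2 to 4 N and stays where it is left.
- cassette_mid (a point): Centre of the loose cassette, a closed box 64 mm long (its x axis) x 42 mm wide (its y axis) x 32 mm high (z up), grey base, white lid, about 0.15 kg; the point is half-way up, 16 mm above its underside. Either way round lengthwise will do.
- dish_mid (a point): Bystander: turned aluminium dish with a small black grip on its lid, 63 mm across, 38 mm high, on the worktop in front, to the right of the chest; the point is 19 mm up its axis.
- tape_mid (a point): Bystander: roll of tan tape lying flat, 92 mm across, 48 mm high, on the worktop, farther to the right; the point is half-way up at its middle.
- bottle_mid (a point): Bystander: white wash bottle with a red cap and a bent spout, 64 mm across, 192 mm high, on the worktop just right of the chest; the point is 96 mm up, on the middle of its footprint.
Things that resemble listed ones, but are neither listed nor needed, are in the scene too. What is shaped like the part that bears cassette_mid but orange is not meant.

How it is judged:
By the outcome, as a careful person would: the job done as asked, in the order asked, and still so for the second after the job is handed in, with the robot touching nothing.
It also fails if it takes over 72 s, if anything falls off the work surface, if the arm or the gripper's body presses on something with over 40 N, if the wrist force passes 120 N, or if a joint passes its speed limit or range.

## Working session

There is one attempt and no reset: what is moved stays moved. The work goes in short steps, Python scripts to look and compute and a tool call to move; the robot and the scene stay as the last step left them, time stands still between calls to the robot, and variables do not carry over. Pictures are saved under pics/ and viewed, and the job is handed in when it is done.

Besides the shell and the picture viewer there is one more tool, called after "Request:" as name(argument=value, ...) on one line, values as JSON. send_rows: Moves the arm, as the interface text tells. Its arguments: {"type":"object","properties":{"fingers":{"type":"array","items":{"type":"number"}},"dp":{"type":"array","items":{"type":"array","items":{"type":"number"}}},"turn":{"type":"array","items":{"type":"array","items":{"type":"number"}}}},"required":["fingers","dp","turn"]}

```bash
ls; mkdir -p pics
python3 - <<'E'
from rig import bot
import cv2,numpy as np,pickle
print(bot.read_state())
for n in ("side","top"):
    c=bot.capture(n); cv2.imwrite(f"pics/{n}0.png",c["img"]); pickle.dump(c,open(f"{n}0.pkl","wb"))
    print(n,c["mtx"],c["k1"],c["origin"],c["orientation"])
E
```

```text
pics
{'time_s': 0.0, 'joint_positions': array([-8.13897643e+01,  3.02789081e+01,  8.21559947e+01, -1.03166180e-03,
        6.76862162e+01, -1.02289407e+01]), 'qvel': array([ 0.0253093 , -0.05545043, -0.02498023, -0.05387465,  0.02000647,
       -0.01131387]), 'tau': array([ 7.49445553e-04, -4.40039170e+01, -1.76589668e+01,  6.34509372e-02,
        5.83671767e-02, -1.65780184e-04]), 'position': array([ 0.20171786, -0.59079783,  0.2215744 ]), 'tcp_rot': array([[-3.32949461e-04,  9.46426534e-01,  3.22919038e-01],
       [ 2.08760462e-03,  3.22919010e-01, -9.46424300e-01],
       [-9.99997766e-01,  3.59015815e-04, -2.08328011e-03]]), 'force': array([ 0.75221498,  0.24258129, -0.44441181]), 'moment': array([ 0.01876541,  0.08629732, -0.0457238 ]), 'opening': 0.9982235652432668}
side [[368.40720228   0.         255.03811322]
 [  0.         368.40720228 189.52152521]
 [  0.           0.           1.        ]] 0.0397980316256764 [ 0.51335937 -0.778083    0.50157699] [[ 0.99977966  0.02094166  0.00144475]
 [-0.007387    0.41541657 -0.90960129]
 [-0.01964873  0.90939019  0.41547973]]
top [[357.13411192   0.         255.43884816]
 [  0.         357.13411192 190.20429053]
 [  0.           0.           1.        ]] -0.06178288395027969 [0.17258217 0.09718161 1.05707553] [[-0.17076046  0.92435281 -0.34119313]
 [-0.98529371 -0.15805015  0.06493421]
 [ 0.00609649  0.34726364  0.93774772]]
```

View pics/side0.png

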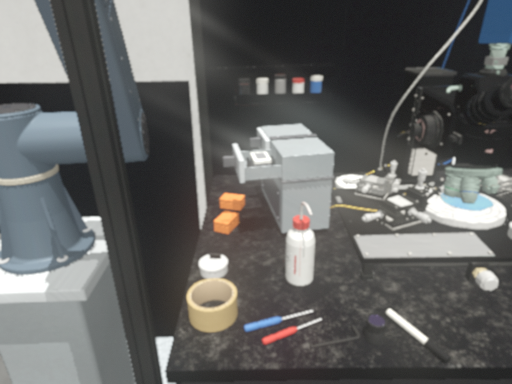

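View pics/top0.png

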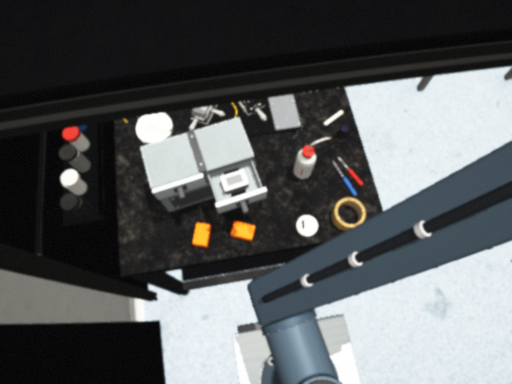

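The side view shows the chest at about (295,175), with the open drawer and white-lidded cassette at (260,157). It also shows the bottle (300,250), the dish (213,266), the tape (212,304) and the orange look-alikes (232,202) and (227,222). In the top view, the chest is at (205,165), the open right-hand drawer with the cassette at (235,182), and the fin of the shut left drawer at (190,205).

```bash
cat > h.py <<'E'
import numpy as np,cv2,pickle
from rig import bot
def load(n): return pickle.load(open(n+".pkl","rb"))
def shot(n,tag):
    c=bot.capture(n); pickle.dump(c,open(tag+".pkl","wb")); return c
def dirs(c,uv):
    uv=np.asarray(uv,float).reshape(-1,2); K=c["mtx"]
    d=np.c_[(uv[:,0]-K[0,2])/K[0,0],(uv[:,1]-K[1,2])/K[1,1]]
    s=d.copy()
    for _ in range(20): s=d/(1+c["k1"]*(s**2).sum(1,keepdims=True))
    return np.c_[s[:,0],-s[:,1],-np.ones(len(s))]
def plane(c,uv,z):
    d=dirs(c,uv)@c["orientation"].T; o=c["origin"]
    return o+d*((z-o[2])/d[:,2])[:,None]
def cloud(c):
    v,u=np.mgrid[0:384,0:512]; d=dirs(c,np.c_[u.ravel(),v.ravel()])
    P=(d*c["z_map"].reshape(-1,1))@c["orientation"].T+c["origin"]
    P[c["z_map"].ravel()==0]=np.nan
    return P.reshape(384,512,3)
def proj(c,P):
    p=(np.atleast_2d(P)-c["origin"])@c["orientation"]
    s=np.c_[p[:,0]/-p[:,2],-p[:,1]/-p[:,2]]; s=s*(1+c["k1"]*(s**2).sum(1,keepdims=True))
    K=c["mtx"]; return s*[K[0,0],K[1,1]]+[K[0,2],K[1,2]]
def crop(c,x0,y0,x1,y1,f,name,gain=1.0):
    im=c["img"][y0:y1,x0:x1]; im=cv2.resize(im,None,fx=f,fy=f,interpolation=cv2.INTER_CUBIC)
    cv2.imwrite("pics/"+name,np.clip(im*gain,0,255).astype(np.uint8))
E
python3 - <<'E'
from h import *
t=load("top0");s=load("side0")
crop(t,120,100,290,250,4,"ct0.png"); crop(s,200,110,350,240,5,"cs0.png")
P=cloud(t)
for nm,m in (("housingtop",(P[...,2]>.205)&(P[...,2]<.235)&(P[...,0]>.3)&(P[...,0]<.9)),):
    n,l,st,ce=cv2.connectedComponentsWithStats(m.astype(np.uint8))
    for i in range(1,n):
        if st[i,4]>60: 
            q=P[l==i]; print(nm,st[i],np.median(q,0)); r=cv2.minAreaRect((q[:,:2]*1000).astype(np.float32)); print(r)
E
```

```text
housingtop [ 140  117  114   81 4904] [0.60352616 0.18274178 0.21835609]
((590.5525512695312, 169.41737365722656), (169.6780242919922, 275.94451904296875), 9.28703498840332)
housingtop [215 187  52  25 339] [0.46441126 0.0760891  0.21515094]
((452.34429931640625, 75.21764373779297), (42.48427963256836, 132.7810516357422), 9.971570014953613)
housingtop [ 66 225   7  41 219] [0.41219919 0.50416209 0.21980345]
((417.5564270019531, 503.9973449707031), (99.84199523925781, 5.161368370056152), 0.6828674674034119)
housingtop [ 70 269  17  17 118] [0.32935903 0.47141661 0.22041753]
((327.5858459472656, 477.49639892578125), (21.52130889892578, 44.360382080078125), 46.8648567199707)
```

View pics/ct0.png

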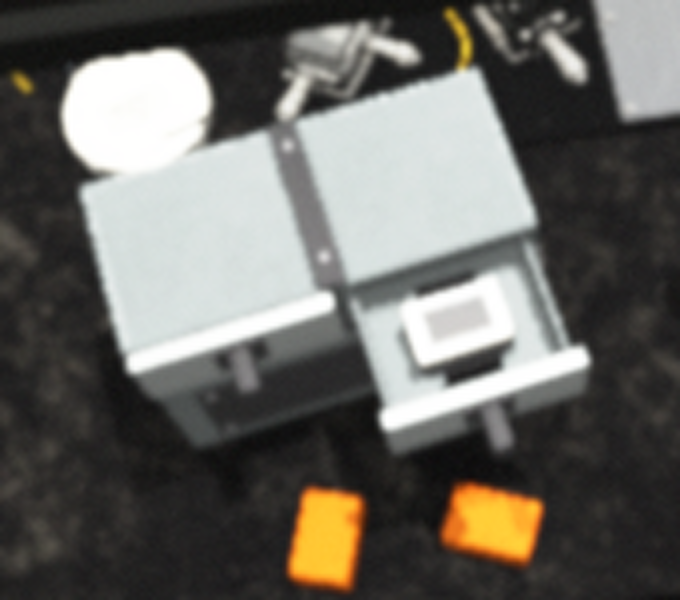

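View pics/cs0.png

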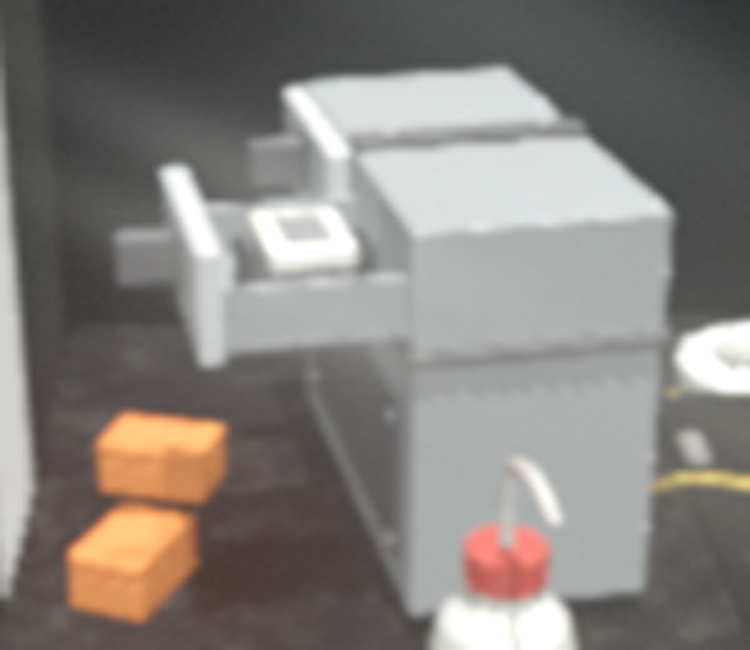

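The crops show the one grey cassette with a white lid at about top px (234,180), inside the drawer. The two orange boxes at (201,234) and (243,231) are decoys. Next I'll measure the chest frame.

Run:
```python
from h import *
t=load("top0");s=load("side0")
f=lambda L:[(120+x/4,100+y/4) for x,y in L]
g=lambda L:[(200+x/5,110+y/5) for x,y in L]
np.set_printoptions(precision=4,suppress=True)
print("housing top corners: BL,BR,FR(right),",plane(t,f([(82,188),(480,68),(538,230)]),.218))
print("side housing FR, BR, far BR",plane(s,g([(410,235),(672,213)]),.218))
# lid: white mask
for n,c,box in (("top",t,(215,165,255,200)),("side",s,(245,145,275,168))):
    hsv=cv2.cvtColor(c["img"],cv2.COLOR_BGR2HSV)
    m=np.zeros((384,512),np.uint8); x0,y0,x1,y1=box
    m[y0:y1,x0:x1]=((c["img"][y0:y1,x0:x1].min(2)>215)*255)
    cs,_=cv2.findContours(m,cv2.RETR_EXTERNAL,cv2.CHAIN_APPROX_NONE)
    for k in cs:
        if cv2.contourArea(k)>40:
            w=plane(c,k[:,0,:],.200)[:,:2]*1000; r=cv2.minAreaRect(w.astype(np.float32)); print(n,cv2.contourArea(k),k[:,0].min(0),k[:,0].max(0),r)
# fins / panel from depth
P=cloud(t)
m=(P[...,2]>.209)&(P[...,2]<.222)
for box in ((212,185,270,215),(150,170,206,195)):
    q=P[box[1]:box[3],box[0]:box[2]]; mm=m[box[1]:box[3],box[0]:box[2]]
    # white panel top by brightness
    b=t["img"][box[1]:box[3],box[0]:box[2]].min(2)>225
    k=q[b&mm]; print(len(k),k.min(0),k.max(0)); 
    vx,vy,x0,y0=cv2.fitLine((k[:,:2]*1000).astype(np.float32),cv2.DIST_HUBER,0,.01,.01).ravel(); print(vx,vy,x0,y0,np.degrees(np.arctan2(vx,vy)))
    r=cv2.minAreaRect((k[:,:2]*1000).astype(np.float32)); print(r)
# panel a top end points and fins
print("panel a top front corners",plane(t,f([(382,428),(590,358),(380,410),(585,346)]),.216))
print("panel b top front corners",plane(t,f([(128,370),(336,304),(128,354),(328,292)]),.216))
print("fin tips top (z .205) a,b",plane(t,f([(498,447),(247,390)]),.205), plane(t,f([(487,405),(240,350)]),.205))
print("fin side z.205 tips",plane(s,g([(115,235),(250,140)]),.205))
```

```text
housing top corners: BL,BR,FR(right), [[0.6487 0.3172 0.218 ]
 [0.694  0.0442 0.218 ]
 [0.5674 0.026  0.218 ]]
side housing FR, BR, far BR [[0.5753 0.0185 0.218 ]
 [0.6993 0.0409 0.218 ]]
top 937.5 [215 168] [254 199] ((505.6545104980469, 88.78840637207031), (79.50616455078125, 98.4169692993164), 9.54170036315918)
side 182.0 [250 151] [270 163] ((526.8026733398438, 76.65824890136719), (44.371036529541016, 87.34478759765625), 8.811921119689941)
223 [0.4528 0.0122 0.2119] [0.4843 0.1422 0.2204]
0.16323395 -0.9865874 467.5129 77.6821 170.60535
((467.185546875, 77.42733001708984), (12.484908103942871, 131.9938507080078), 9.97157096862793)
236 [0.5177 0.1662 0.2116] [0.5527 0.2985 0.2211]
0.15098752 -0.98853564 532.6676 230.56703 171.31583
((532.730224609375, 232.9384765625), (132.36265563964844, 34.42658233642578), 87.61739349365234)
panel a top front corners [[0.4517 0.1437 0.216 ]
 [0.4754 0.0087 0.216 ]
 [0.4635 0.1434 0.216 ]
 [0.4838 0.0104 0.216 ]]
panel b top front corners [[0.5164 0.2963 0.216 ]
 [0.5388 0.1616 0.216 ]
 [0.5271 0.2955 0.216 ]
 [0.5479 0.1657 0.216 ]]
fin tips top (z .205) a,b [[0.4308 0.0748 0.205 ]
 [0.4946 0.2252 0.205 ]] [[0.4592 0.0772 0.205 ]
 [0.5223 0.2269 0.205 ]]
fin side z.205 tips [[0.4365 0.0639 0.205 ]
 [0.5008 0.218  0.205 ]]
```

```bash
cat >> h.py <<'E'
def W(cf,th,pts):
    a=np.radians(th); R=np.array([[np.cos(a),-np.sin(a),0],[np.sin(a),np.cos(a),0],[0,0,1]])
    return np.asarray(pts,float)@R.T+np.array([cf[0],cf[1],0])
def overlay(c,cf,th,ea,eb,cass,box,f,name):
    x0,y0,x1,y1=box; im=cv2.resize(c["img"][y0:y1,x0:x1],None,fx=f,fy=f,interpolation=cv2.INTER_CUBIC)
    def pl(pts,col):
        p=(proj(c,W(cf,th,pts))-[x0,y0]+.5)*f-.5
        cv2.polylines(im,[np.round(p*8).astype(int)],True,col,1,cv2.LINE_AA,3)
    pl([(0,-.143,.218),(.125,-.143,.218),(.125,.143,.218),(0,.143,.218)],(0,0,255))
    for e,y in ((ea,-.07),(eb,.07)):
        pl([(-e-.010,y-.067,.216),(-e,y-.067,.216),(-e,y+.067,.216),(-e-.010,y+.067,.216)],(0,200,0))
        for z in (.179,.205): pl([(-e-.010,y-.007,z),(-e-.010-.032,y-.007,z),(-e-.042,y+.007,z),(-e-.010,y+.007,z)],(255,0,255))
    if cass is not None:
        cx,cy,z,L,Wd=cass; pl([(cx-L/2,cy-Wd/2,z),(cx+L/2,cy-Wd/2,z),(cx+L/2,cy+Wd/2,z),(cx-L/2,cy+Wd/2,z)],(255,0,0))
    cv2.imwrite("pics/"+name,im)
E
cat > ov.py <<'E'
from h import *
import sys
t=load("top0");s=load("side0")
x,y,th,e,cx,cy=map(float,sys.argv[1:7]);k=sys.argv[7]
a=(x,y),th,e,0.0,(cx,cy,.200,.042,.064)
overlay(t,*a,(140,110,290,230),5,f"ovt{k}.png"); overlay(s,*a,(210,115,350,205),5,f"ovs{k}.png")
E
python3 ov.py .548 .163 9.3 .088 -.036 -.07 1
```

```text
(no output)
```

View pics/ovt1.png

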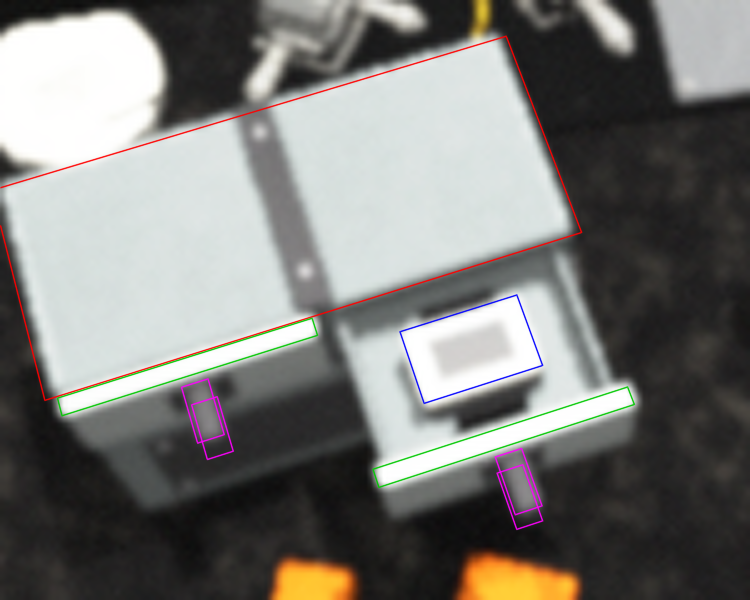

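View pics/ovs1.png

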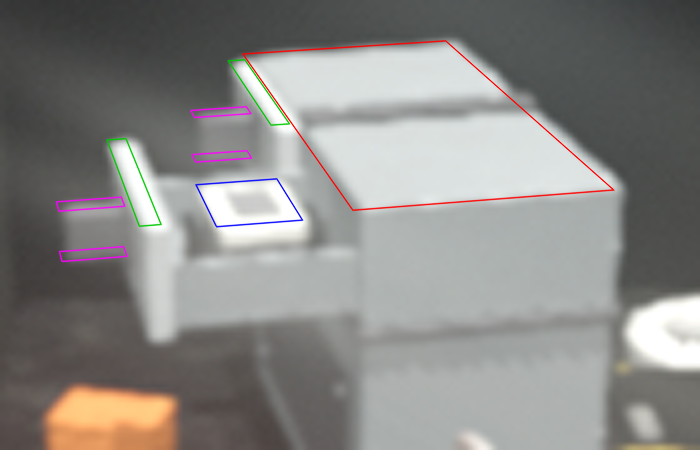

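Both views agree to about 3 mm. The chest frame is near (0.5495, 0.161) with a yaw of 9.3°, drawer a is on the right and out by about 88 mm, and drawer b is on the left. First I draw the arm in, turning the jaw to be tangential.

Request:
send_rows(fingers=[1, 1, 1, 1, 1, 1, 1, 1, 1, 1], dp=[[-7, 21, 15], [-14, 42, 30], [-21, 63, 45], [-28, 84, 60], [-35, 105, 75], [-42, 126, 90], [-49, 147, 100], [-56, 168, 110], [-63, 189, 110], [-70, 205, 110]], turn=[[0, 0, -0.12], [0, 0, -0.24], [0, 0, -0.36], [0, 0, -0.48], [0, 0, -0.6], [0, 0, -0.72], [0, 0, -0.84], [0, 0, -0.96], [0, 0, -1.08], [0, 0, -1.2]])

```text
time_s: 0.93
position: [0.1315, -0.384, 0.332]
tcp_rot: [[0.002, 0.64, -0.769], [0.001, -0.769, -0.64], [-1.0, 0.0, -0.002]]
force: [0.0, 0.1, -1.3]
opening: 1.004
```

Run:
```python
from h import *
s=bot.read_state(); print(s["joint_positions"],s["position"],s["tcp_rot"],s["force"])
cv2.imwrite("pics/top1.png",shot("top","top1")["img"])
```

```text
[-87.04114531   4.75716614 102.09566013   0.10610316  73.19932831
  53.16290262] [ 0.13153886 -0.38400695  0.33195389] [[ 1.72347845e-03  6.39643161e-01 -7.68670057e-01]
 [ 1.00009027e-03 -7.68671917e-01 -6.39642466e-01]
 [-9.99998015e-01  3.33670558e-04 -1.96449039e-03]] [ 0.04896476  0.12745882 -1.31665004]
```

View pics/top1.png

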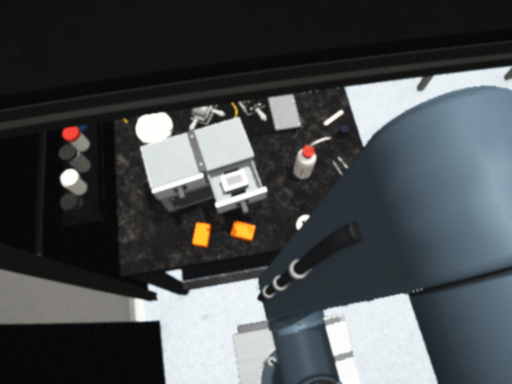

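Run:
```python
from h import *
c=load("top1"); P=cloud(c)
np.set_printoptions(precision=3,suppress=True)
for v,u in ((110,480),(130,440),(180,440),(180,380),(240,340),(240,480),(270,450),(310,470),(340,490),(370,300),(330,300),(270,300)): print(u,v,P[v,u])
m=(P[...,0]<.335)&(P[...,2]>.3); print(np.nanmax(P[...,2][m]))
c=load("top0"); P=cloud(c); print("start"); 
for v,u in ((250,400),(220,450),(200,500),(300,300),(280,330)): print(u,v,P[v,u])
c=load("side0"); P=cloud(c); print("side")
for v,u in ((130,130),(130,100),(130,60),(110,30),(200,30),(40,100),(20,70),(130,20)): print(u,v,P[v,u])
```

```text
480 110 [ 0.249 -0.03   0.911]
440 130 [ 0.244 -0.01   0.904]
440 180 [ 0.22  -0.003  0.899]
380 180 [0.234 0.014 0.871]
340 240 [0.214 0.031 0.821]
480 240 [ 0.188 -0.01   0.901]
450 270 [0.178 0.002 0.889]
470 310 [ 0.159 -0.002  0.889]
490 340 [ 0.145 -0.004  0.893]
300 370 [0.072 0.026 0.327]
300 330 [0.141 0.012 0.331]
300 270 [0.211 0.045 0.708]
0.9130883231681423
start
400 250 [ 0.224 -0.1    0.614]
450 220 [ 0.236 -0.129  0.693]
500 200 [ 0.238 -0.159  0.738]
300 300 [0.193 0.012 0.421]
330 280 [ 0.212 -0.03   0.496]
side
130 130 [ 0.264 -0.049  0.306]
100 130 [ 0.344 -0.38   0.395]
60 130 [ 0.115 -0.029  0.303]
30 110 [ 0.058 -0.015  0.341]
30 200 [ 0.029 -0.054  0.157]
100 40 [ 0.354 -0.356  0.485]
70 20 [ 0.336 -0.375  0.504]
20 130 [ 0.046 -0.045  0.308]
```

Request:
send_rows(fingers=[1, 1, 1, 1, 1, 1, 1, 1, 1, 1], dp=[[18, 29, 0], [53, 51, 0], [85, 72, 0], [115, 95, 0], [142, 121, 0], [167, 149, 0], [188, 179, 0], [207, 212, -10], [223, 247, -20], [236, 284, -30]], turn=[[0, 0, 0], [0, 0, 0], [0, 0, 0.05], [0, 0, 0.12], [0, 0, 0.24], [0, 0, 0.36], [0, 0, 0.48], [0, 0, 0.6], [0, 0, 0.72], [0, 0, 0.84]])

```text
time_s: 1.82
position: [0.3683, -0.0953, 0.3011]
tcp_rot: [[-0.002, 0.999, -0.034], [0.003, -0.034, -0.999], [-1.0, -0.003, -0.003]]
force: [0.4, -1.0, 0.3]
opening: 1.001
```

Run:
```python
from h import *
s=bot.read_state(); print(s["joint_positions"],s["position"],s["tcp_rot"],s["force"])
cv2.imwrite("pics/side2.png",shot("side","side2")["img"])
```

```text
[-3.15524639e+01  4.44006688e+00  1.07808407e+02  9.89018126e-02
  6.79696878e+01  6.03389733e+01] [ 0.36826657 -0.09530755  0.3010636 ] [[-0.00240696  0.99943045 -0.03365991]
 [ 0.00335575 -0.03365175 -0.99942799]
 [-0.99999147 -0.00251854 -0.00327284]] [ 0.37012542 -0.97901674  0.27915735]
```

View pics/side2.png

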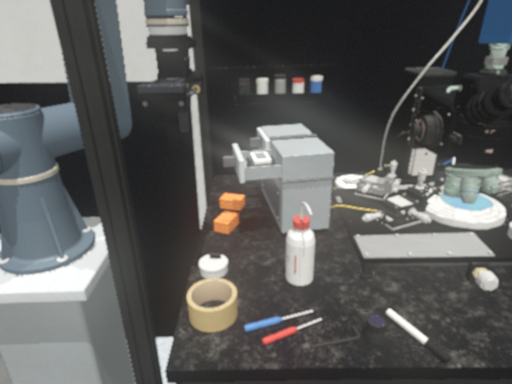

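Run:
```python
from h import *
t=load("top0");s=load("side0")
np.set_printoptions(precision=4,suppress=True)
out=[]
for n,c,b in (("t",t,(222,170,248,195)),("s",s,(249,150,272,165))):
    x0,y0,x1,y1=b; g=c["img"][y0:y1,x0:x1].min(2).astype(int)
    print(n); print(g)
```

```text
t
[[ 97  97  96  91  87  81  80  72  66  64  64  68  78  96 127 159 202 238
  248 252 253 252 240 227 225 225]
 [ 99  93  84  74  68  67  66  64  70  84 105 131 153 190 223 238 247 252
  254 254 254 254 245 230 226 224]
 [110  98  78  62  64  72  93 119 139 164 200 226 237 245 251 253 253 253
  254 254 255 254 251 237 226 225]
 [140 135 104  98 121 144 181 217 232 240 248 252 253 253 253 252 250 248
  250 253 254 254 253 243 229 225]
 [188 192 176 186 218 234 244 251 252 253 253 253 252 251 247 241 233 230
  237 250 254 255 254 248 232 227]
 [236 242 241 245 251 253 253 253 253 251 249 245 241 234 227 219 213 213
  225 245 254 255 254 251 240 229]
 [252 253 253 253 253 253 251 249 244 237 231 226 220 214 210 207 207 208
  217 238 253 254 254 254 247 233]
 [254 255 254 252 248 242 237 230 224 214 212 210 209 208 206 206 206 207
  210 230 249 254 255 254 251 237]
 [254 255 254 247 232 221 214 211 208 207 206 206 207 207 207 208 207 207
  210 222 242 253 254 254 253 243]
 [254 255 254 247 226 209 207 207 207 207 207 206 206 207 207 207 207 209
  208 216 236 252 254 255 254 247]
 [253 25
[... 2385 characters left out ...]
255 255 255 216 163]
 [152 157 174 220 255 255 255 255 247 239 238 239 242 244 247 247 251 255
  255 255 255 243 190]
 [142 147 155 195 242 255 255 255 255 255 255 255 255 255 255 255 255 255
  255 255 255 247 199]
 [132 138 142 170 218 255 255 255 255 255 255 255 255 255 255 255 254 253
  254 253 248 230 190]
 [123 129 135 152 189 227 249 255 255 255 255 255 254 250 245 240 236 235
  233 233 228 213 180]
 [120 126 134 145 172 207 227 234 234 233 232 230 227 226 222 219 217 216
  215 214 209 195 165]
 [118 123 131 140 162 191 211 217 217 215 212 206 199 196 190 186 183 180
  180 181 177 163 142]
 [118 123 130 137 149 169 181 183 180 179 176 171 169 170 170 168 164 160
  164 170 170 162 147]]
```

```bash
cat >> h.py <<'E'
def label(c,b,thr=230,z=.200):
    x0,y0,x1,y1=b; g=c["img"][y0:y1,x0:x1].min(2)
    n,l,st,ce=cv2.connectedComponentsWithStats((g<thr).astype(np.uint8),connectivity=4)
    best=None
    for i in range(1,n):
        x,y,w,h,a=st[i]
        if a>=25 and x>0 and y>0 and x+w<x1-x0 and y+h<y1-y0:
            ys,xs=np.nonzero(l==i); uv=np.c_[xs+x0,ys+y0]
            w_=plane(c,uv,z); r=cv2.minAreaRect((w_[:,:2]*1000).astype(np.float32))
            print("label area",a,uv.mean(0),"rect",r); best=w_.mean(0)
    return best
E
python3 - <<'E'
from h import *
t=load("top0");s=load("side0")
print(label(t,(222,172,246,192)),label(s,(249,150,271,164)))
E
```

```text
label area 106 [233.76415094 179.40566038] rect ((523.3096313476562, 87.80550384521484), (19.402935028076172, 37.96699142456055), 10.126007080078125)
label area 42 [260.14285714 155.19047619] rect ((527.2596435546875, 87.3378677368164), (31.146133422851562, 22.100433349609375), 89.44100952148438)
[0.523254   0.08802291 0.2       ] [0.52642074 0.08583171 0.2       ]
```

Request:
send_rows(fingers=[0.9, 0.88, 0.88, 0.88, 0.88, 0.88, 0.88, 0.88, 0.88, 0.88], dp=[[20, 24, 0], [43, 50, 0], [66, 76, 0], [89, 103, 0], [112, 130, 0], [132, 154, 0], [148, 172, 0], [157, 182, -10], [157, 182, -30], [157, 182, -45]], turn=[[0, 0, 0.03], [0, 0, 0.06], [0, 0, 0.1], [0, 0, 0.14], [0, 0, 0.17], [0, 0, 0.196], [0, 0, 0.196], [0, 0, 0.196], [0, 0, 0.196], [0, 0, 0.196]])

```text
time_s: 2.7
position: [0.5249, 0.0957, 0.2527]
tcp_rot: [[-0.009, 0.985, 0.175], [0.011, 0.175, -0.984], [-1.0, -0.007, -0.013]]
force: [-0.6, 0.7, -0.8]
opening: 0.88
```

Run:
```python
from h import *
s=bot.read_state(); print(s["joint_positions"],s["position"],s["tcp_rot"],s["force"])
c=shot("side","side3"); crop(c,200,90,350,210,5,"side3.png")
c=shot("top","top3"); crop(c,130,70,290,230,4,"top3.png")
```

```text
[-2.04420713 21.23440553 92.86799841  0.68225421 66.416194   77.59796858] [0.52490997 0.09567048 0.25273677] [[-0.00862958  0.98452996  0.1750037 ]
 [ 0.01122772  0.17509458 -0.98448759]
 [-0.99989973 -0.00653082 -0.01256502]] [-0.64767035  0.71808463 -0.76397004]
```

View pics/side3.png

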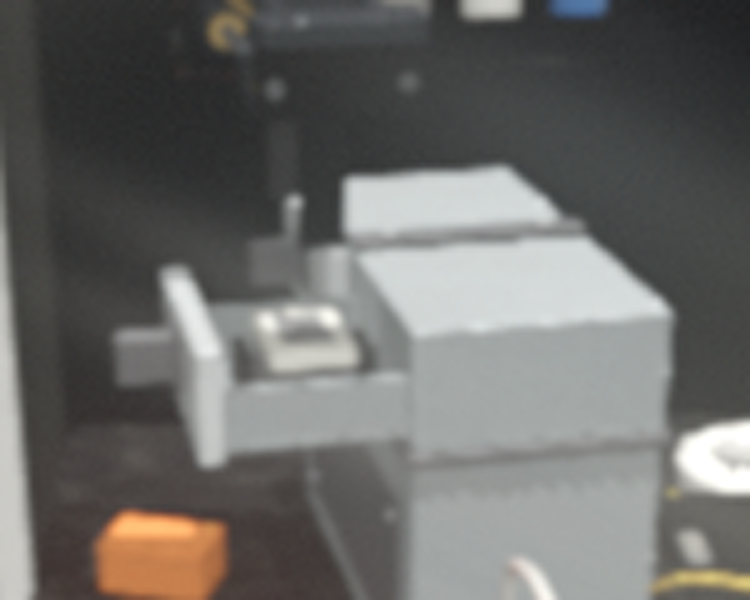

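View pics/top3.png

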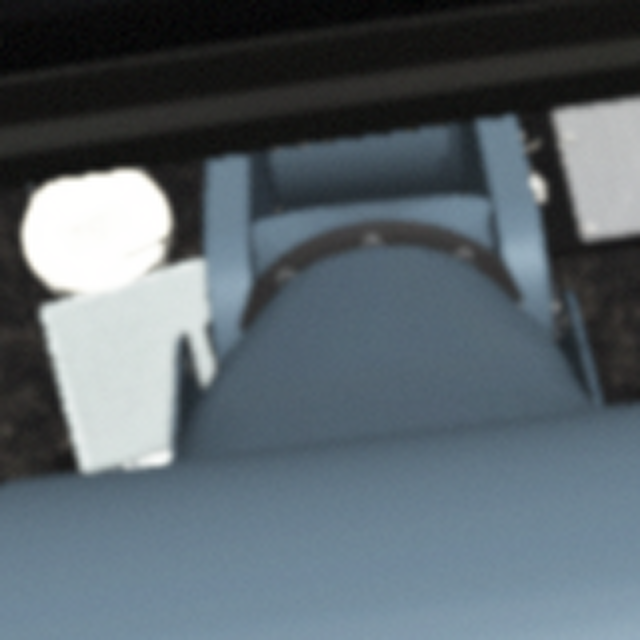

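Request:
send_rows(fingers=[0.88, 0.88, 0.88, 0.88, 0.88, 0.88, 0.88, 0.88], dp=[[0, -9, -5], [0, -9, -10], [0, -9, -18], [0, -9, -30], [0, -9, -42], [0, -9, -54], [0, -9, -64], [0, -9, -67]], turn=[[-0.011, -0.009, -0.014], [-0.011, -0.009, -0.014], [-0.011, -0.009, -0.014], [-0.011, -0.009, -0.014], [-0.011, -0.009, -0.014], [-0.011, -0.009, -0.014], [-0.011, -0.009, -0.014], [-0.011, -0.009, -0.014]])

```text
time_s: 3.47
position: [0.5215, 0.0858, 0.1827]
tcp_rot: [[-0.009, 0.987, 0.159], [0.001, 0.159, -0.987], [-1.0, -0.008, -0.002]]
force: [-0.0, 0.2, 0.8]
opening: 0.88
```

Run:
```python
from h import *
s=bot.read_state(); print(s["joint_positions"],s["position"],s["tcp_rot"],s["force"])
c=shot("side","side4"); crop(c,210,110,330,200,6,"side4.png",1.2)
```

```text
[-2.78707336e+00  2.61207348e+01  9.79543052e+01  2.24607736e-02
  5.64246973e+01  7.80360571e+01] [0.52152116 0.08584264 0.18272568] [[-8.69571578e-03  9.87198702e-01  1.59257991e-01]
 [ 7.50322351e-04  1.59270409e-01 -9.87234711e-01]
 [-9.99961910e-01 -8.46521762e-03 -2.12568746e-03]] [-0.01612157  0.18805212  0.8117846 ]
```

View pics/side4.png

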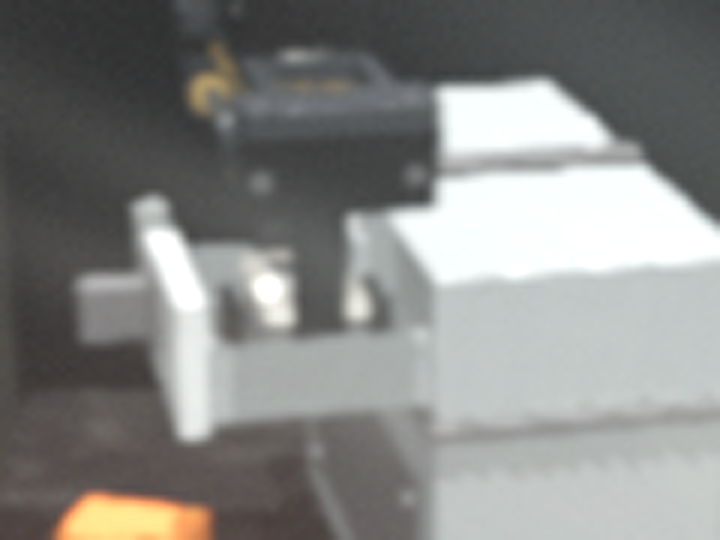

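Request:
send_rows(fingers=[0.88, 0.88, 0.88, 0.88, 0.5, 0.5, 0.5, 0.5, 0.5, 0.5], dp=[[0, 0, -4], [0, 0, -8], [0, 0, -9], [0, 0, -9], [0, 0, -9], [0, 0, -9], [0, 0, -9], [0, 0, -9], [0, 0, -9], [0, 0, -9]], turn=[[0, -0.008, 0], [0, -0.008, 0], [0, -0.008, 0], [0, -0.008, 0], [0, -0.008, 0], [0, -0.008, 0], [0, -0.008, 0], [0, -0.008, 0], [0, -0.008, 0], [0, -0.008, 0]])

```text
time_s: 4.35
position: [0.5219, 0.0859, 0.1742]
tcp_rot: [[0.0, 0.987, 0.159], [0.001, 0.159, -0.987], [-1.0, 0.0, -0.001]]
force: [0.5, 0.6, 1.7]
opening: 0.732
```

Run:
```python
from h import *
s=bot.read_state(); print(s["joint_positions"],s["position"],s["tcp_rot"],s["force"],s["opening"]*87)
```

```text
[-2.79156322e+00  2.66780748e+01  9.87393351e+01  5.73551121e-02
  5.45807272e+01  7.80084915e+01] [0.5219054  0.08593296 0.1741541 ] [[ 7.24413731e-05  9.87228998e-01  1.59307567e-01]
 [ 8.13213596e-04  1.59307457e-01 -9.87228683e-01]
 [-9.99999667e-01  2.01067281e-04 -7.91287593e-04]] [0.52860444 0.62329529 1.68791572] 63.71466125740675
```

```bash
cat > ik.py <<'E'
import numpy as np
from scipy.optimize import least_squares
# fit planar kinematics, tool down: radial=a1+L2 s2+L3 s23 ; z=k+L2 c2+L3 c23
D=[(30.28,82.156,.20172,-.5908,.2216,-81.39),(4.757,102.096,.13154,-.38401,.33195,-87.04),(4.44,107.808,.36827,-.09531,.30106,-31.552),(26.678,98.739,.5219,.08593,.17415,-2.79)]
def res(p):
    a1,L2,L3,k,lat=p;o=[]
    for j2,j3,x,y,z,j1 in D:
        a,b=np.radians(j2),np.radians(j2+j3);r=np.hypot(x,y)
        o+=[a1+L2*np.sin(a)+L3*np.sin(b)-np.sqrt(r*r-lat*lat), k+L2*np.cos(a)+L3*np.cos(b)-z, np.arctan2(y,x)-np.arcsin(lat/r)-np.radians(j1)]
    return o
s=least_squares(res,[0,.56,.38,-.12,.111]); P=s.x
def ik(x,y,z):
    a1,L2,L3,k,lat=P;r=np.hypot(x,y);R=np.sqrt(r*r-lat*lat)-a1;Z=z-k
    d=np.hypot(R,Z);c=(d*d-L2**2-L3**2)/(2*L2*L3);j3=np.arccos(c)
    j2=np.arctan2(R,Z)-np.arctan2(L3*np.sin(j3),L2+L3*np.cos(j3))
    j1=np.arctan2(y,x)-np.arcsin(lat/r)
    er=a1+L2*np.sin(j2); ex=er*np.cos(j1)-.2*np.sin(j1); ez=.911+L2*(np.cos(j2)-.9966)
    return np.degrees([j1,j2,j3]).round(1),"elbow x %.3f top %.3f"%(ex,ez)
if __name__=="__main__":
    print(P,s.cost**.5)
    for q in ((.522,.086,.174),(.522,.086,.27),(.55,.165,.27),(.5785,.2433,.27),(.5785,.2433,.225),(.5785,.2433,.29),(.43,.07,.19),(.512,.22,.19)): print(q,*ik(*q))
E
python3 ik.py
```

```text
[-0.028625    0.54908854  0.38335926 -0.10148156  0.11137304] 0.015191994274315649
(0.522, 0.086, 0.174) [ -2.8  25.1 100.2] elbow x 0.214 top 0.861
(0.522, 0.086, 0.27) [-2.8 20.3 91.7] elbow x 0.171 top 0.879
(0.55, 0.165, 0.27) [ 5.5 24.8 84.6] elbow x 0.181 top 0.862
(0.5785, 0.2433, 0.27) [12.6 30.3 75.3] elbow x 0.199 top 0.838
(0.5785, 0.2433, 0.225) [12.6 31.8 79.6] elbow x 0.211 top 0.830
(0.5785, 0.2433, 0.29) [12.6 29.8 73.1] elbow x 0.194 top 0.840
(0.43, 0.07, 0.19) [ -5.6  15.7 112.5] elbow x 0.139 top 0.892
(0.512, 0.22, 0.19) [11.7 26.7 94.5] elbow x 0.173 top 0.854
```

Request:
send_rows(fingers=[0.5, 0.5, 0.5, 0.5, 0.5, 0.5, 0.5, 0.5, 0.5, 0.5], dp=[[0, 0, 8], [0, 0, 25], [0, 0, 45], [0, 0, 65], [0, 0, 82], [4, 12, 90], [12, 34, 90], [22, 60, 90], [32, 88, 90], [42, 116, 90]], turn=[[0, 0, 0], [0, 0, 0], [0, 0, 0], [0, 0, 0], [0, 0, 0], [0, 0, 0], [0, 0, 0], [0, 0, 0], [0, 0, 0], [0, 0, 0]])

```text
time_s: 5.18
position: [0.5637, 0.2037, 0.2638]
tcp_rot: [[-0.001, 0.987, 0.159], [0.001, 0.159, -0.987], [-1.0, -0.001, -0.001]]
force: [0.4, -0.2, -1.6]
opening: 0.735
```

Run:
```python
from h import *
s=bot.read_state(); print(s["joint_positions"],s["position"],s["force"],s["opening"]*87)
c=shot("side","side5"); crop(c,200,80,350,210,5,"side5.png",1.2)
```

```text
[9.15952486e+00 2.57474182e+01 8.31040979e+01 7.10513748e-02
 7.12021817e+01 9.00005932e+01] [0.56372859 0.20369235 0.26381602] [ 0.40718713 -0.20165565 -1.63578045] 63.9720888648196
```

View pics/side5.png

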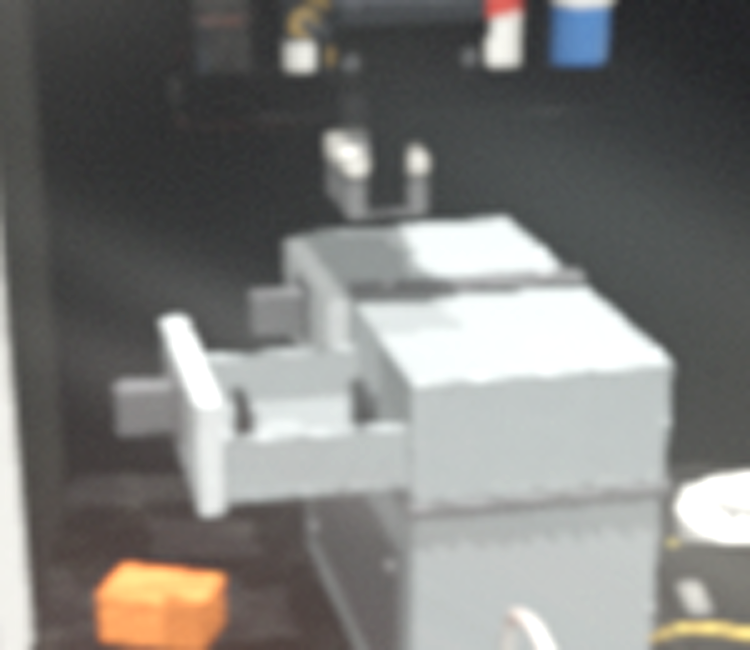

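Request:
send_rows(fingers=[0.5, 0.5, 0.5, 0.5, 0.5, 0.5, 0.5, 0.5, 0.5, 0.5], dp=[[8, 20, 0], [15, 40, 0], [15, 40, -4], [15, 40, -12], [15, 40, -20], [15, 40, -27], [15, 40, -32], [15, 40, -36], [15, 40, -38], [15, 40, -38]], turn=[[0, 0, 0], [0, 0, 0], [0, 0, 0], [0, 0, 0], [0, 0, 0], [0, 0, 0], [0, 0, 0], [0, 0, 0], [0, 0, 0], [0, 0, 0]])

```text
time_s: 6.07
position: [0.5807, 0.2488, 0.2253]
tcp_rot: [[0.002, 0.987, 0.161], [0.007, 0.161, -0.987], [-1.0, 0.003, -0.006]]
force: [0.2, -0.1, -1.9]
opening: 0.732
```

Run:
```python
from h import *
s=bot.read_state(); print(s["joint_positions"],s["position"],s["force"],s["opening"]*87)
c=shot("side","side6"); crop(c,230,90,350,180,6,"side6.png",1.2)
c=shot("top","top6"); crop(c,130,70,290,230,4,"top6.png")
```

```text
[12.89501192 30.48191839 81.09516661  0.38222441 68.23390157 93.4974029 ] [0.58070381 0.24875892 0.22532463] [ 0.20905722 -0.06020364 -1.85980928] 63.68143698651483
```

View pics/side6.png

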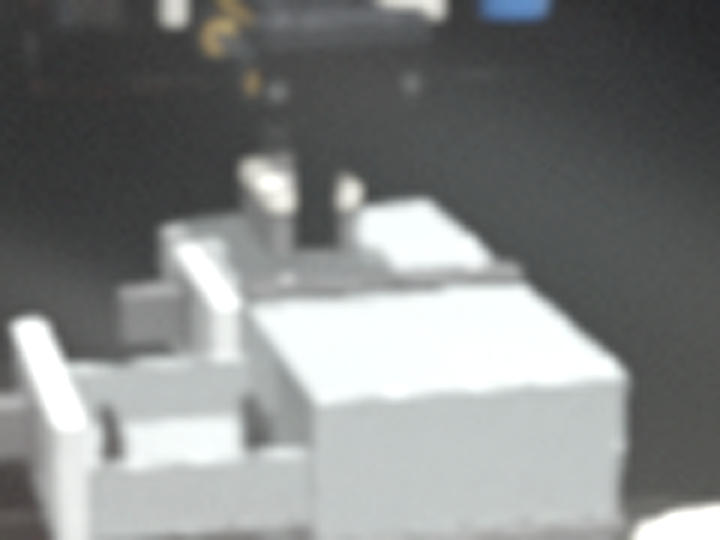

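View pics/top6.png

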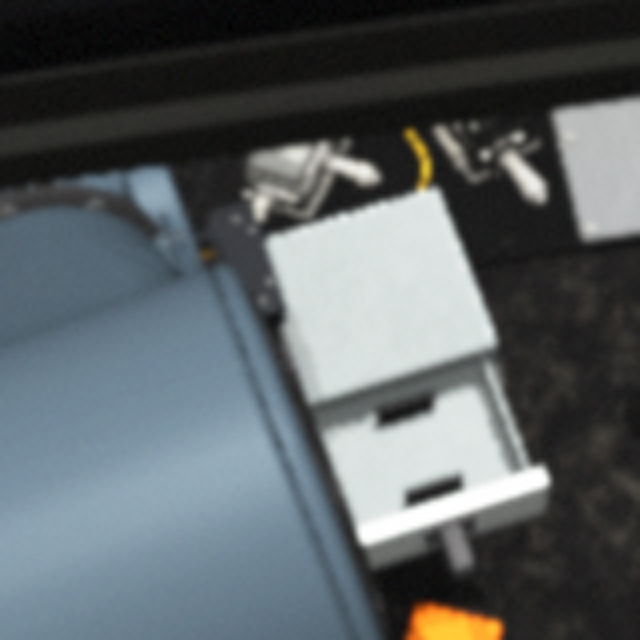

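Request:
send_rows(fingers=[0.5, 0.5, 0.5, 0.9, 0.9, 0.9, 0.9, 0.9, 0.9, 0.9], dp=[[0, -3, -1], [0, -3, -2], [0, -3, -2], [0, -3, -2], [0, -3, -2], [0, -3, -2], [0, -3, 5], [0, -3, 20], [0, -3, 40], [0, -3, 55]], turn=[[-0.007, 0, 0], [-0.007, 0, 0], [-0.007, 0, 0], [-0.007, 0, 0], [-0.007, 0, 0], [-0.007, 0, 0], [-0.007, 0, 0], [-0.007, 0, 0], [-0.007, 0, 0], [-0.007, 0, 0]])

```text
time_s: 7.0
position: [0.5816, 0.2463, 0.2831]
tcp_rot: [[0.005, 0.987, 0.161], [0.001, 0.161, -0.987], [-1.0, 0.005, 0.0]]
force: [0.3, 0.6, 1.1]
opening: 0.898
```

Run:
```python
from h import *
s=bot.read_state(); print(s["joint_positions"],s["position"],s["tcp_rot"][:,0],s["force"],s["opening"]*87)
c=shot("side","side7"); crop(c,230,90,350,180,6,"side7.png",1.2)
```

```text
[ 1.28415069e+01  2.72770888e+01  7.71811092e+01 -3.26140908e-02
  7.52537952e+01  9.35688174e+01] [0.58163407 0.24626222 0.28307303] [ 5.02330604e-03  5.80498688e-04 -9.99987215e-01] [0.31503272 0.6036082  1.11906151] 78.15827803173214
```

View pics/side7.png

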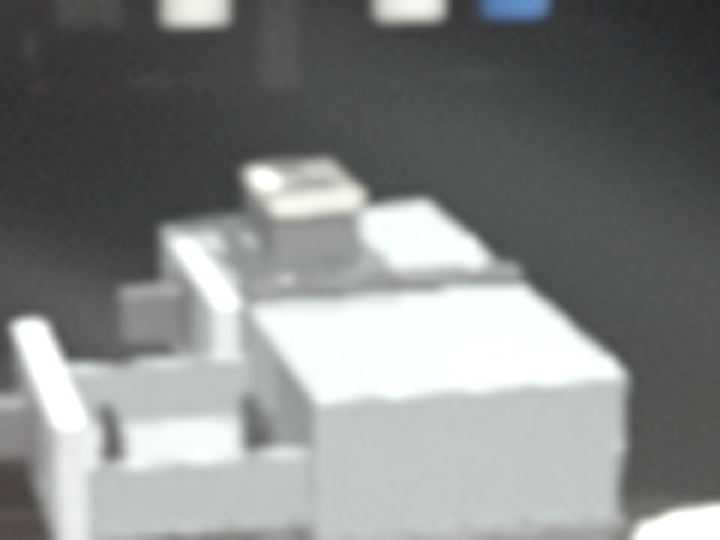

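Request:
send_rows(fingers=[0.9, 0.6, 0.2, 0, 0, 0, 0, 0, 0, 0], dp=[[-15, -15, 10], [-40, -40, 10], [-68, -68, 10], [-96, -96, 10], [-124, -124, 8], [-150, -151, 0], [-170, -172, -5], [-179, -180, -20], [-179, -180, -45], [-179, -180, -70]], turn=[[0, 0, 0], [0, 0, 0], [0, 0, 0], [0, 0, 0], [0, 0, 0], [0, 0, 0], [0, 0, 0], [0, 0, 0], [0, 0, 0], [0, 0, 0]])

```text
time_s: 7.88
position: [0.4048, 0.066, 0.2171]
tcp_rot: [[0.016, 0.987, 0.16], [0.002, 0.16, -0.987], [-1.0, 0.016, 0.001]]
force: [0.5, -0.3, 0.4]
opening: 0.301
```

Run:
```python
from h import *
s=bot.read_state(); print(s["joint_positions"],s["position"],s["tcp_rot"],s["force"],s["opening"]*87)
c=shot("side","side8"); crop(c,200,90,350,200,5,"side8.png",1.2)
c=shot("top","top8"); crop(c,130,90,290,240,4,"top8.png")
```

```text
[ -6.58934906  13.79426984 112.25592726   0.24333766  53.04838023
  74.08238877] [0.40480055 0.06602099 0.21705549] [[ 0.0160219   0.98705352  0.159589  ]
 [ 0.00156578  0.15958453 -0.98718303]
 [-0.99987042  0.01606643  0.00101134]] [ 0.45060064 -0.29739741  0.39591519] 26.179840736114066
```

View pics/side8.png

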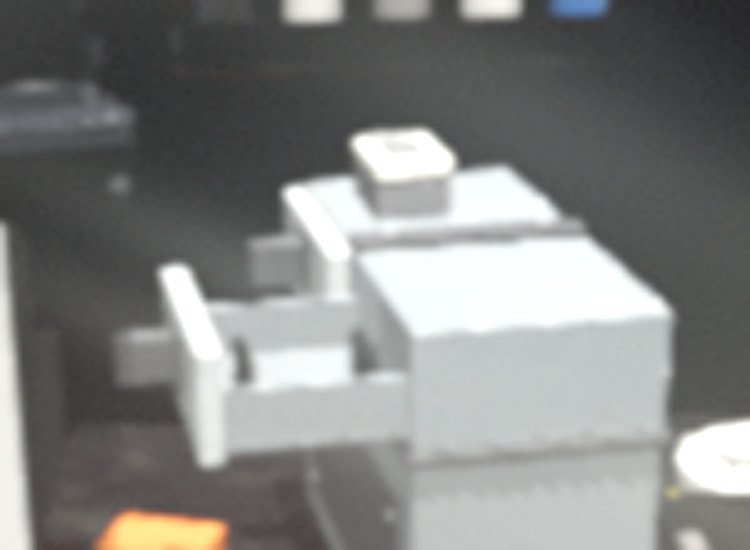

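View pics/top8.png

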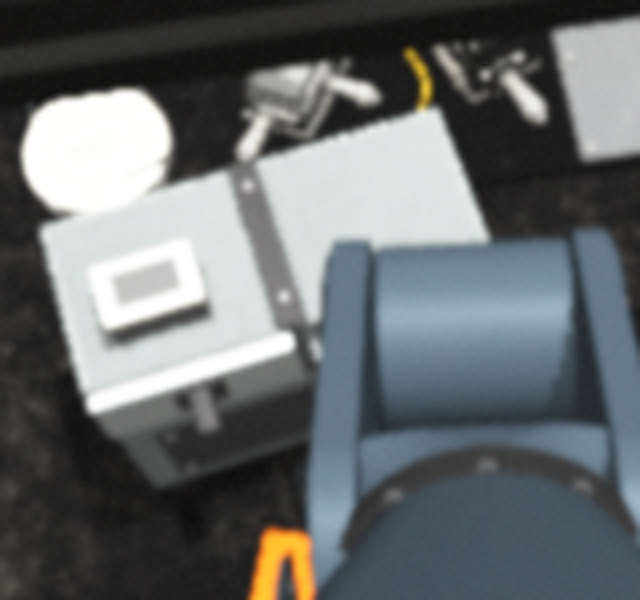

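Request:
send_rows(fingers=[0, 0, 0, 0, 0, 0, 0, 0, 0, 0], dp=[[0, 0, -14], [0, 0, -28], [0, 0, -33], [5, 1, -33], [11, 2, -33], [17, 3, -33], [24, 4, -33], [31, 5, -33], [38, 6, -33], [46, 7.5, -33]], turn=[[0, 0.016, 0], [0, 0.016, 0], [0, 0.016, 0], [0, 0.016, 0], [0, 0.016, 0], [0, 0.016, 0], [0, 0.016, 0], [0, 0.016, 0], [0, 0.016, 0], [0, 0.016, 0]])

```text
time_s: 8.82
position: [0.4481, 0.0744, 0.1816]
tcp_rot: [[-0.012, 0.987, 0.161], [0.003, 0.161, -0.987], [-1.0, -0.012, -0.005]]
force: [-2.0, -0.6, 1.4]
opening: 0.007
```

Run:
```python
from h import *
s=bot.read_state(); print(s["position"],s["tcp_rot"][:,0],s["force"],s["opening"]*87)
c=shot("side","side9"); crop(c,200,90,350,200,5,"side9.png",1.2)
```

```text
[0.44805416 0.07437787 0.18156219] [-0.01217254  0.00273248 -0.99992218] [-2.03399959 -0.55807189  1.36893761] 0.6261735669783078
```

View pics/side9.png

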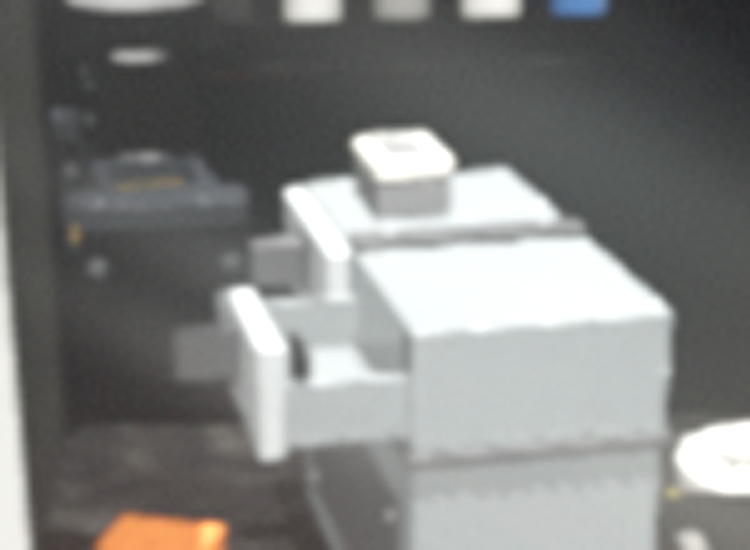

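Request:
send_rows(fingers=[0, 0, 0, 0, 0, 0, 0, 0, 0, 0], dp=[[8, 1.3, 1], [16, 2.6, 1], [24, 3.9, 1], [32, 5.2, 1], [39, 6.3, 1], [45, 7.3, 1], [50, 8.1, 1], [54, 8.8, 1], [57, 9.3, 1], [58, 9.4, 1]], turn=[[0, -0.006, 0], [0, -0.012, 0], [0, -0.012, 0], [0, -0.012, 0], [0, -0.012, 0], [0, -0.012, 0], [0, -0.012, 0], [0, -0.012, 0], [0, -0.012, 0], [0, -0.012, 0]])

```text
time_s: 9.7
position: [0.5081, 0.0837, 0.1827]
tcp_rot: [[0.002, 0.987, 0.161], [0.003, 0.161, -0.987], [-1.0, 0.002, -0.002]]
force: [-4.7, -0.5, 2.8]
opening: 0.005
```

Run:
```python
from h import *
s=bot.read_state(); print(s["position"],s["tcp_rot"][:,0],s["force"],s["opening"]*87)
c=shot("side","side10"); crop(c,200,90,350,200,5,"side10.png",1.2)
```

```text
[0.50814589 0.08373467 0.18267706] [ 0.00170193  0.00253791 -0.99999533] [-4.70629402 -0.53649782  2.77675655] 0.4689891534581906
```

View pics/side10.png

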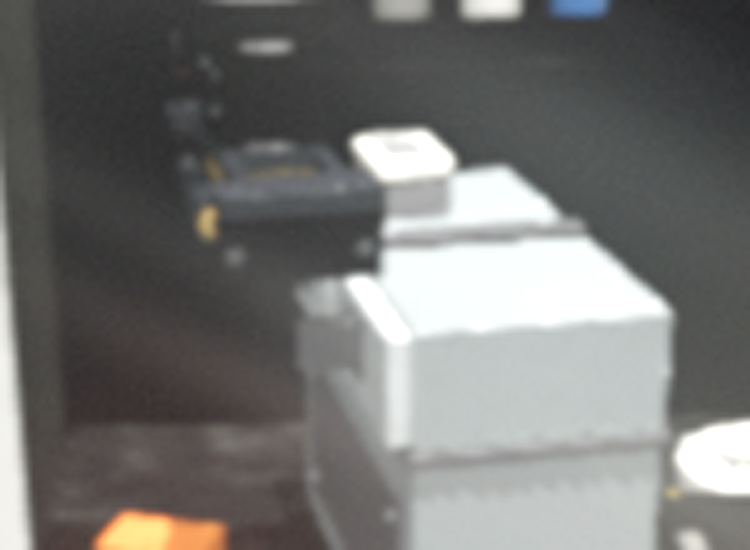

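Request:
send_rows(fingers=[0, 0, 0, 0], dp=[[0.7, 0.1, 0], [1.4, 0.2, 0], [2, 0.3, 0], [2, 0.3, 0]], turn=[[0, 0, 0], [0, 0, 0], [0, 0, 0], [0, 0, 0]])

```text
time_s: 10.08
position: [0.5081, 0.0838, 0.1827]
tcp_rot: [[-0.002, 0.987, 0.161], [0.002, 0.161, -0.987], [-1.0, -0.002, -0.002]]
force: [-6.4, -1.1, 2.8]
opening: 0.004
```

Request:
send_rows(fingers=[0, 0, 0, 0], dp=[[2, 0.3, 0], [4, 0.6, 0], [5, 0.8, 0], [5, 0.8, 0]], turn=[[0, 0, 0], [0, 0, 0], [0, 0, 0], [0, 0, 0]])

```text
time_s: 10.42
position: [0.5081, 0.0838, 0.1827]
tcp_rot: [[-0.013, 0.987, 0.162], [-0.0, 0.162, -0.987], [-1.0, -0.013, -0.002]]
force: [-12.3, -3.2, 8.8]
opening: 0.007
```

Request:
send_rows(fingers=[0, 0.1, 0.45, 0.45, 0.45, 0.45, 0.45, 0.45, 0.45, 0.45], dp=[[-15, -2, 1], [-35, -6, 2], [-40, 20, 3], [-45, 50, 3], [-50, 82, 3], [-55, 114, 3], [-58, 130, 3], [-58, 132, 3], [-52, 133, 3], [-42, 134.5, 3]], turn=[[0, -0.013, 0], [0, -0.013, 0], [0, -0.013, 0], [0, -0.013, 0], [0, -0.013, 0], [0, -0.013, 0], [0, -0.013, 0], [0, -0.013, 0], [0, -0.013, 0], [0, -0.013, 0]])

```text
time_s: 11.25
position: [0.4668, 0.218, 0.186]
tcp_rot: [[0.001, 0.987, 0.162], [-0.0, 0.162, -0.987], [-1.0, 0.001, 0.0]]
force: [0.3, -0.3, -0.1]
opening: 0.442
```

Run:
```python
from h import *
s=bot.read_state(); print(s["joint_positions"],s["position"],s["tcp_rot"],s["force"],s["opening"]*87)
c=shot("side","side11"); crop(c,200,90,350,200,5,"side11.png",1.2)
c=shot("top","top11"); crop(c,130,90,290,240,4,"top11.png")
```

```text
[ 1.26083020e+01  2.47085964e+01  1.00023588e+02 -3.21085179e-02
  5.51916033e+01  9.32759094e+01] [0.46676242 0.21800365 0.18596646] [[ 1.39858657e-03  9.86711372e-01  1.62476804e-01]
 [-1.58660691e-04  1.62477180e-01 -9.86712289e-01]
 [-9.99999009e-01  1.35422388e-03  3.83790711e-04]] [ 0.339523   -0.33526562 -0.0686289 ] 38.420736869282045
```

View pics/side11.png

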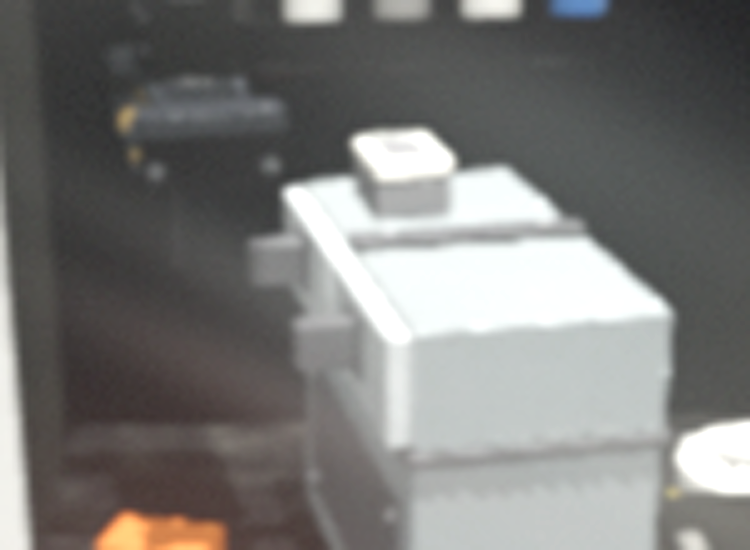

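View pics/top11.png

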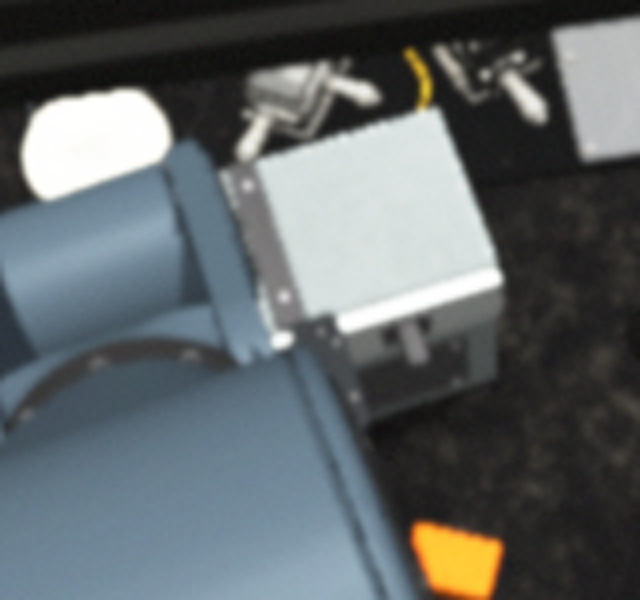

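Request:
send_rows(fingers=[0.45, 0.45, 0.45, 0.45, 0.45, 0.3, 0.2, 0.1, 0.1, 0.1], dp=[[10, 1.8, 0], [21, 3.7, 0], [32, 5.7, 0], [40, 7.2, 0], [42, 7.7, 0], [42, 7.7, 0], [42, 7.7, 0], [42, 7.7, 0], [42, 7.7, 0], [42, 7.7, 0]], turn=[[0, 0, 0], [0, 0, 0], [0, 0, 0], [0, 0, 0], [0, 0, 0], [0, 0, 0], [0, 0, 0], [0, 0, 0], [0, 0, 0], [0, 0, 0]])

```text
time_s: 12.18
position: [0.5112, 0.2256, 0.1862]
tcp_rot: [[0.004, 0.987, 0.16], [0.001, 0.16, -0.987], [-1.0, 0.004, -0.001]]
force: [-1.6, 7.6, -0.8]
opening: 0.164
```

Run:
```python
from h import *
s=bot.read_state(); print(s["joint_positions"],s["position"],s["tcp_rot"],s["force"],s["opening"]*87)
c=shot("side","side12"); crop(c,200,90,350,200,5,"side12.png",1.2)
```

```text
[1.23498699e+01 2.76916671e+01 9.40685948e+01 1.90691541e-02
 5.79823105e+01 9.31225951e+01] [0.51118045 0.22563918 0.18620021] [[ 4.32864666e-03  9.87078546e-01  1.60178674e-01]
 [ 1.23662226e-03  1.60174768e-01 -9.87087896e-01]
 [-9.99989867e-01  4.47083524e-03 -5.27303331e-04]] [-1.55751485  7.57915903 -0.83690749] 14.242523132343743
```

View pics/side12.png

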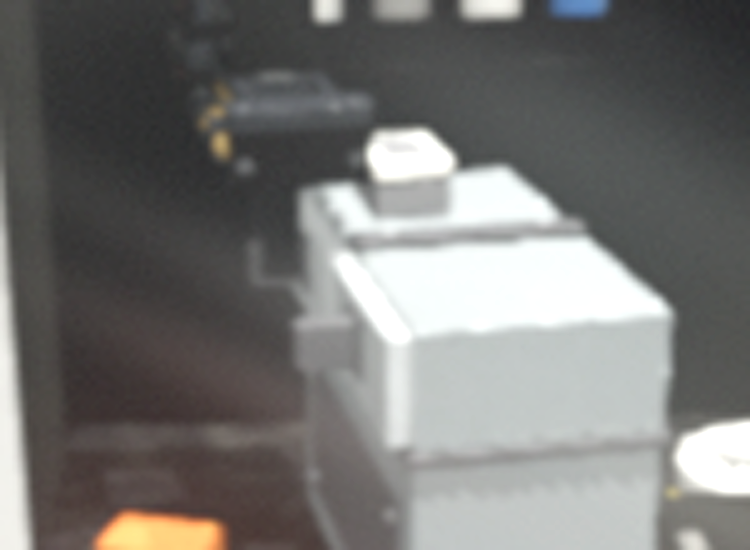

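Request:
send_rows(fingers=[0.1, 0.1, 0.1, 0.1, 0.1, 0.1], dp=[[-1, 1, 0], [-4, 0.4, 0], [-8, -0.3, 0], [-13, -1.1, 0], [-18, -1.9, 0], [-22, -2.6, 0]], turn=[[0, 0, 0], [0, 0, 0], [0, 0, 0], [0, 0, 0], [0, 0, 0], [0, 0, 0]])

```text
time_s: 12.73
position: [0.489, 0.2222, 0.1862]
tcp_rot: [[0.005, 0.987, 0.161], [-0.0, 0.161, -0.987], [-1.0, 0.005, 0.001]]
force: [2.9, -4.1, -1.8]
opening: 0.16
```

Request:
send_rows(fingers=[0.1, 0.1, 0.1, 0.1, 0.1, 0.1, 0.1, 0.1, 0.1, 0.1], dp=[[-6, -1.3, 0], [-14, -2.7, 0], [-23, -4.1, 0], [-32, -5.6, 0], [-41, -7.1, 0], [-49, -8.4, 0], [-56, -9.5, 0], [-62, -10.5, 0], [-66, -11.1, 0], [-68, -11.4, 0]], turn=[[0, 0, 0], [0, 0, 0], [0, 0, 0], [0, 0, 0], [0, 0, 0], [0, 0, 0], [0, 0, 0], [0, 0, 0], [0, 0, 0], [0, 0, 0]])

```text
time_s: 13.57
position: [0.4201, 0.2106, 0.1862]
tcp_rot: [[0.004, 0.987, 0.161], [-0.001, 0.161, -0.987], [-1.0, 0.004, 0.001]]
force: [2.5, -1.5, -3.5]
opening: 0.16
```

Run:
```python
from h import *
s=bot.read_state(); print(s["position"],s["force"],s["opening"]*87,s["joint_positions"])
c=shot("side","side13"); crop(c,200,90,350,200,5,"side13.png",1.2)
```

```text
[0.42013783 0.21058311 0.18621782] [ 2.46967586 -1.54436484 -3.54543668] 13.900800942017103 [ 13.02530242  21.47576984 106.19701996  -0.12510301  52.09947379
  93.81792643]
```

View pics/side13.png

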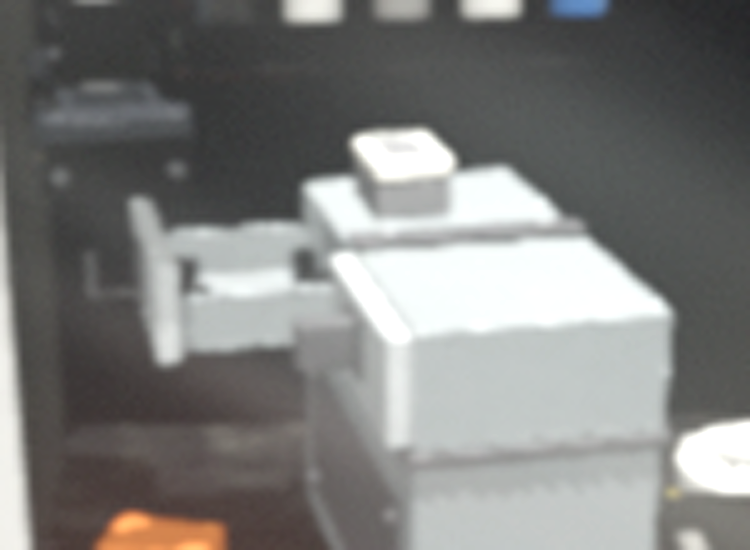

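Drawer b slides freely and is out by about 92 mm. I'll pull the last few mm gently to the stop.

Request:
send_rows(fingers=[0.1, 0.1, 0.1, 0.1, 0.1, 0.1], dp=[[-1, -0.2, 0], [-2, -0.4, 0], [-3, -0.5, 0], [-4, -0.7, 0], [-5, -0.8, 0], [-5, -0.8, 0]], turn=[[0, 0, 0], [0, 0, 0], [0, 0, 0], [0, 0, 0], [0, 0, 0], [0, 0, 0]])

```text
time_s: 14.12
position: [0.4174, 0.2101, 0.1862]
tcp_rot: [[0.009, 0.987, 0.161], [0.0, 0.161, -0.987], [-1.0, 0.009, 0.001]]
force: [6.0, -0.1, -7.9]
opening: 0.162
```

Request:
send_rows(fingers=[0.3, 0.5, 0.5, 0.7, 0.88, 0.88, 0.88, 0.88, 0.88, 0.88], dp=[[2, 0, 0], [2, 0, 0], [2, 0, 0], [2, 0, 10], [2, 0, 35], [2, 0, 65], [2, -10, 95], [2, -35, 105], [2, -65, 105], [2, -95, 105]], turn=[[0, -0.009, 0], [0, -0.009, 0], [0, -0.009, 0], [0, -0.009, 0], [0, -0.009, 0], [0, -0.009, 0], [0, -0.009, 0.1], [0, -0.009, 0.2], [0, -0.009, 0.32], [0, -0.009, 0.44]])

```text
time_s: 14.95
position: [0.4193, 0.1176, 0.2926]
tcp_rot: [[0.019, 0.827, 0.563], [0.006, 0.563, -0.827], [-1.0, 0.019, 0.006]]
force: [0.5, -0.2, 0.1]
opening: 0.823
```

Request:
send_rows(fingers=[0.88, 0.88, 0.88, 0.88], dp=[[2, -25, 0], [5, -50, 0], [5, -70, 0], [5, -70, 0]], turn=[[0, 0, 0.12], [0, 0, 0.24], [0, 0, 0.36], [0, 0, 0.48]])

```text
time_s: 15.28
position: [0.4241, 0.0448, 0.2928]
tcp_rot: [[0.014, 0.471, 0.882], [0.013, 0.882, -0.471], [-1.0, 0.018, 0.006]]
force: [0.9, 0.6, 0.1]
opening: 0.88
```

Run:
```python
from h import *
s=bot.read_state(); print(s["position"],s["tcp_rot"],s["force"],s["opening"]*87,s["joint_positions"])
c=shot("side","side14"); crop(c,200,90,350,200,5,"side14.png",1.2)
c=shot("top","top14"); crop(c,130,100,270,240,5,"top14.png")
```

```text
[0.42407357 0.04483222 0.29279358] [[ 0.01352213  0.47107125  0.88199152]
 [ 0.01275967  0.88191905 -0.47122816]
 [-0.99982716  0.01762593  0.00591471]] [0.86368225 0.55988303 0.10966081] 76.54162103197724 [ -9.68517137   8.82794737 103.98238155   0.9276392   66.55160241
  18.06202917]
```

View pics/side14.png

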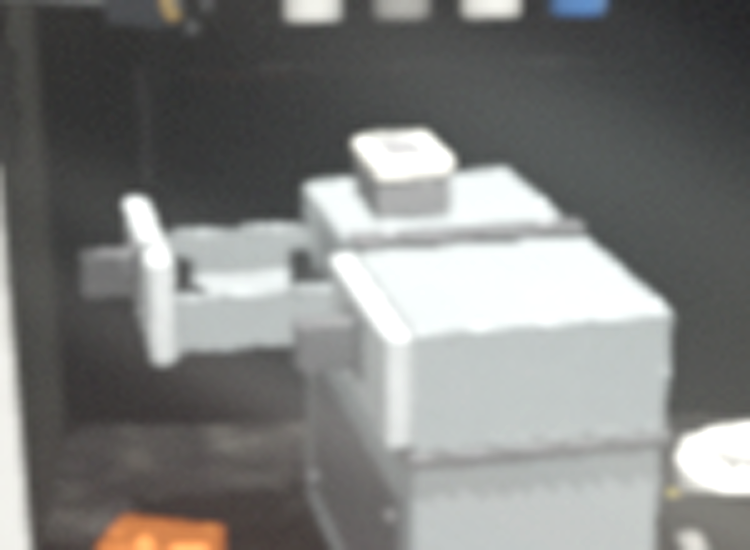

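View pics/top14.png

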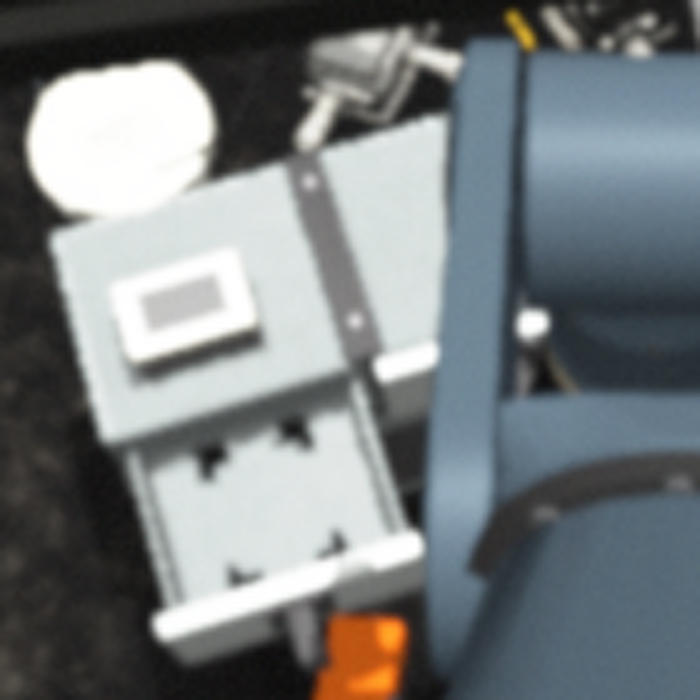

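Run:
```python
from h import *
np.set_printoptions(precision=4,suppress=True)
t=load("top14");s=load("side14")
print(label(t,(152,150,182,174),z=.250), label(s,(270,115,292,128),z=.250,thr=225))
for z in (.168,.190):
    g=t["img"][180:220,165:205].max(2)
    n,l,st,ce=cv2.connectedComponentsWithStats((g<95).astype(np.uint8))
    for i in range(1,n):
        if st[i,4]>4: print(z,st[i],ce[i]+[165,180],plane(t,ce[i]+[165,180],z))
x=np.array([.9870,.1607]);y=np.array([-.1607,.9870])
seat=np.array([.4174,.2101])+.0785*x
# overlay of predicted bed 71x50 at z .168 and z .190, and panel
im=cv2.resize(t["img"][170:230,150:220],None,fx=10,fy=10,interpolation=cv2.INTER_CUBIC)
for z,col in ((.168,(0,0,255)),(.190,(0,200,0))):
    q=[np.r_[seat+a*.0355*x+b*.025*y,z] for a,b in((1,1),(1,-1),(-1,-1),(-1,1))]
    p=(proj(t,q)-[150,170]+.5)*10-.5; cv2.polylines(im,[np.round(p).astype(int)],True,col,1,cv2.LINE_AA)
cv2.imwrite("pics/bed.png",im); print(seat)
```

```text
label area 122 [166.     160.0328] rect ((583.0527954101562, 247.52435302734375), (21.258689880371094, 39.081634521484375), 10.76369571685791)
[0.5829 0.2475 0.25  ] None
0.168 [  0   0  29  15 161] [178.1988 185.1242] [[0.5451 0.2366 0.168 ]]
0.19 [  0   0  29  15 161] [178.1988 185.1242] [[0.5359 0.2332 0.19  ]]
[0.4949 0.2227]
```

View pics/bed.png

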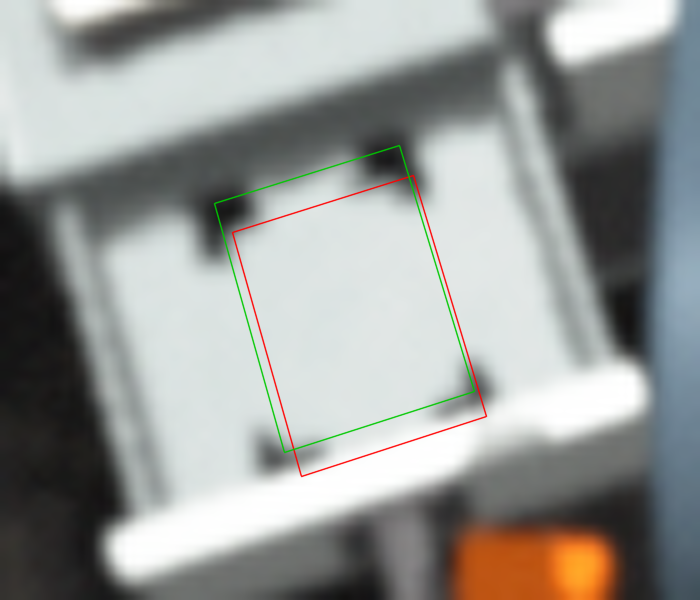

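The overlay of the predicted bed matches the four dark stops in the crop, at about (225,225), (405,165), (480,390) and (275,452). The cassette lies at about (0.582, 0.246) on the left top. Next I go over it with the jaw along the chest's x axis.

Request:
send_rows(fingers=[0.8, 0.7, 0.68, 0.68, 0.68, 0.68, 0.68, 0.68, 0.68, 0.68], dp=[[14, 18, 0], [36, 46, 0], [58, 74, 0], [80, 102, 0], [102, 130, 0], [124, 158, 0], [142, 181, 0], [153, 195, 0], [158, 201, 0], [158, 201, 0]], turn=[[-0.013, 0.01, 0.1], [-0.013, 0.01, 0.2], [-0.013, 0.01, 0.3], [-0.013, 0.01, 0.4], [-0.013, 0.01, 0.5], [-0.013, 0.01, 0.6], [-0.013, 0.01, 0.652], [-0.013, 0.01, 0.652], [-0.013, 0.01, 0.652], [-0.013, 0.01, 0.652]])

```text
time_s: 16.22
position: [0.5816, 0.2498, 0.2919]
tcp_rot: [[-0.005, -0.156, 0.988], [0.004, 0.988, 0.156], [-1.0, 0.005, -0.004]]
force: [0.1, -0.0, -0.1]
opening: 0.678
```

Run:
```python
from h import *
s=bot.read_state(); print(s["position"],s["tcp_rot"],s["force"],s["opening"]*87,s["joint_positions"])
c=shot("side","side15"); crop(c,230,80,350,180,6,"side15.png",1.2)
```

```text
[0.58161014 0.2498256  0.29194382] [[-0.00460906 -0.15587319  0.98776632]
 [ 0.00429224  0.98776463  0.15589295]
 [-0.99998017  0.00495825 -0.00388362]] [ 0.06170067 -0.0118374  -0.08737548] 58.9523829906289 [12.99949925 27.15615485 75.95554462  0.30678321 77.0904746   3.96232796]
```

View pics/side15.png

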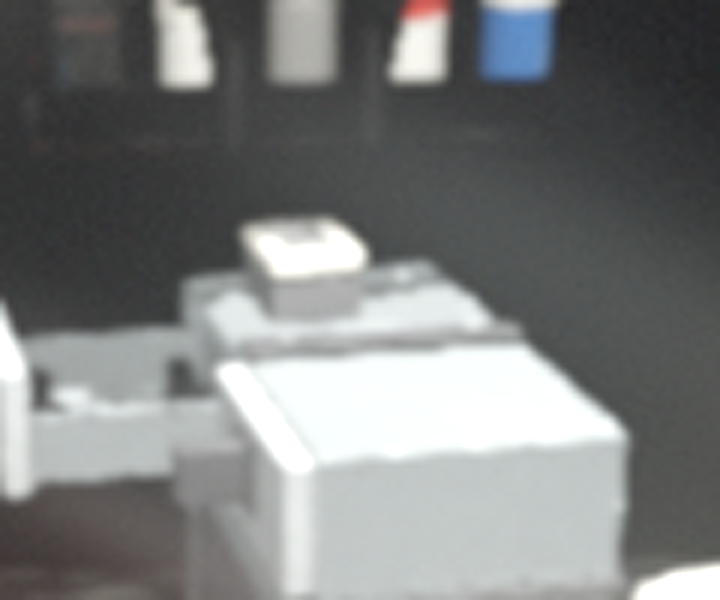

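Request:
send_rows(fingers=[0.68, 0.68, 0.68, 0.68, 0.68, 0.68, 0.68, 0.68], dp=[[0.5, -4, -5], [0.5, -4, -12], [0.5, -4, -22], [0.5, -4, -34], [0.5, -4, -46], [0.5, -4, -56], [0.5, -4, -62], [0.5, -4, -62]], turn=[[-0.004, -0.005, 0.005], [-0.004, -0.005, 0.005], [-0.004, -0.005, 0.005], [-0.004, -0.005, 0.005], [-0.004, -0.005, 0.005], [-0.004, -0.005, 0.005], [-0.004, -0.005, 0.005], [-0.004, -0.005, 0.005]])

```text
time_s: 16.93
position: [0.58, 0.2438, 0.228]
tcp_rot: [[-0.005, -0.16, 0.987], [-0.001, 0.987, 0.16], [-1.0, -0.001, -0.005]]
force: [0.4, 0.6, 0.0]
opening: 0.684
```

Run:
```python
from h import *
s=bot.read_state(); print(s["position"],s["tcp_rot"],s["force"],s["opening"]*87)
c=shot("side","side16"); crop(c,230,80,350,180,6,"side16.png",1.2)
```

```text
[0.57999437 0.24381644 0.22798164] [[-4.51501769e-03 -1.59571491e-01  9.87176050e-01]
 [-1.46978164e-03  9.87186105e-01  1.59566394e-01]
 [-9.99988727e-01 -7.30488142e-04 -4.69169798e-03]] [0.35330718 0.62864951 0.03312314] 59.471800949953455
```

View pics/side16.png

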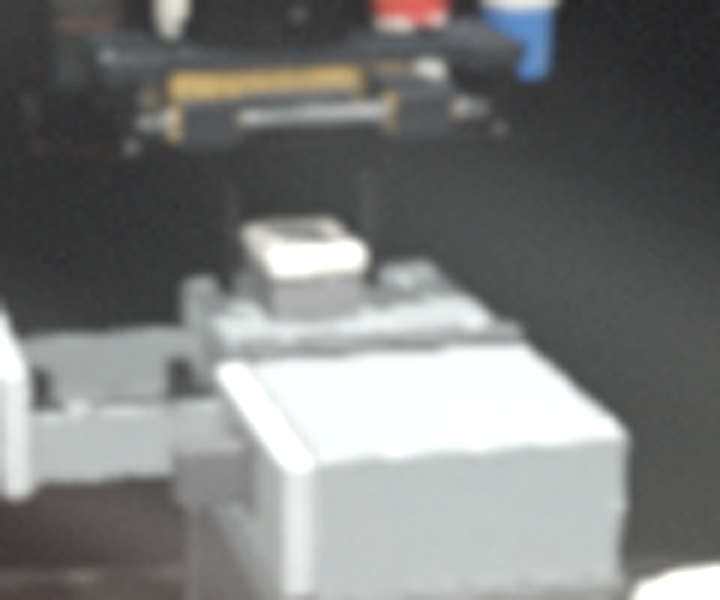

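Request:
send_rows(fingers=[0.68, 0.68, 0.68, 0.4, 0.3, 0.3, 0.3, 0.3], dp=[[1, 1, -1.5], [2, 2, -3], [2, 2, -3], [2, 2, -3], [2, 2, -3], [2, 2, -3], [2, 2, -3], [2, 2, -3]], turn=[[0, -0.004, 0], [0, -0.004, 0], [0, -0.004, 0], [0, -0.004, 0], [0, -0.004, 0], [0, -0.004, 0], [0, -0.004, 0], [0, -0.004, 0]])

```text
time_s: 17.65
position: [0.5828, 0.2462, 0.2263]
tcp_rot: [[0.002, -0.16, 0.987], [-0.001, 0.987, 0.16], [-1.0, -0.001, 0.002]]
force: [-0.5, -0.0, 0.3]
opening: 0.481
```

Request:
send_rows(fingers=[0.3, 0.3, 0.3, 0.3, 0.3, 0.3, 0.3, 0.3, 0.3, 0.3], dp=[[0, 0, 6], [0, 0, 20], [0, 0, 38], [-5, -1, 52], [-15, -4, 60], [-27, -7, 62], [-40, -11, 62], [-53, -14, 62], [-66, -18, 62], [-78, -21, 62]], turn=[[0, 0, 0], [0, 0, 0], [0, 0, -0.08], [0, 0, -0.2], [0, 0, -0.32], [0, 0, -0.44], [0, 0, -0.56], [0, 0, -0.68], [0, 0, -0.8], [0, 0, -0.92]])

```text
time_s: 18.48
position: [0.5037, 0.2249, 0.2884]
tcp_rot: [[-0.0, 0.693, 0.721], [-0.002, 0.721, -0.693], [-1.0, -0.002, 0.001]]
force: [-0.0, -0.6, -2.0]
opening: 0.482
```

Run:
```python
from h import *
s=bot.read_state(); print(s["position"],s["tcp_rot"],s["force"],s["opening"]*87,s["joint_positions"])
R=s["tcp_rot"];x=np.radians(9.25)
G=np.array([[0,np.cos(x),np.sin(x)],[0,np.sin(x),-np.cos(x)],[-1,0,0]])
print(cv2.Rodrigues(G@R.T)[0].ravel(), (np.array([.4949,.2228,.285])-s["position"])*1000)
```

```text
[0.50366329 0.22485757 0.28837654] [[-4.32359062e-04  6.92794013e-01  7.21135402e-01]
 [-2.27089619e-03  7.21132930e-01 -6.92793000e-01]
 [-9.99997328e-01 -1.93715897e-03  1.26147493e-03]] [-0.04387492 -0.57368873 -2.0064648 ] 41.922919137704895 [12.51732582 20.3829714  87.95534445 -0.12812087 71.71411045 56.409302  ]
[ 0.00205265 -0.00114854 -0.64399616] [-8.76329024 -2.05756578 -3.37653841]
```

Request:
send_rows(fingers=[0.3, 0.3, 0.3, 0.3, 0.3, 0.3, 0.3, 0.3, 0.3, 0.3], dp=[[-4, -1, 0], [-9, -2, 0], [-9, -2, 0], [-9, -2, 0], [-9, -2, 0], [-9, -2, -10], [-9, -2, -20], [-9, -2, -30], [-9, -2, -36], [-9, -2, -36]], turn=[[0.002, 0, -0.12], [0.002, 0, -0.24], [0.002, 0, -0.36], [0.002, 0, -0.48], [0.002, 0, -0.6], [0.002, -0.001, -0.644], [0.002, -0.001, -0.644], [0.002, -0.001, -0.644], [0.002, -0.001, -0.644], [0.002, -0.001, -0.644]])

```text
time_s: 19.32
position: [0.4933, 0.2225, 0.2503]
tcp_rot: [[-0.005, 0.987, 0.161], [-0.001, 0.161, -0.987], [-1.0, -0.005, 0.0]]
force: [-0.8, 0.5, -1.7]
opening: 0.478
```

Run:
```python
from h import *
s=bot.read_state(); print(s["position"],s["tcp_rot"],s["force"],s["opening"]*87)
R=s["tcp_rot"];x=np.radians(9.25)
G=np.array([[0,np.cos(x),np.sin(x)],[0,np.sin(x),-np.cos(x)],[-1,0,0]])
print(cv2.Rodrigues(G@R.T)[0].ravel(), (np.array([.4949,.2228,.178])-s["position"])*1000)
c=shot("side","side17"); crop(c,200,80,320,180,6,"side17.png",1.3)
c=shot("top","top17"); crop(c,130,100,270,240,5,"top17.png")
```

```text
[0.49328213 0.2224861  0.25032788] [[-4.62595892e-03  9.86879174e-01  1.61394225e-01]
 [-1.01135523e-03  1.61391252e-01 -9.86889984e-01]
 [-9.99988789e-01 -4.72853941e-03  2.51496107e-04]] [-0.84973265  0.53194786 -1.66939025] 41.585143898164596
[ 0.00100983 -0.00462631 -0.00065969] [  1.61787311   0.31389583 -72.32788241]
```

View pics/side17.png

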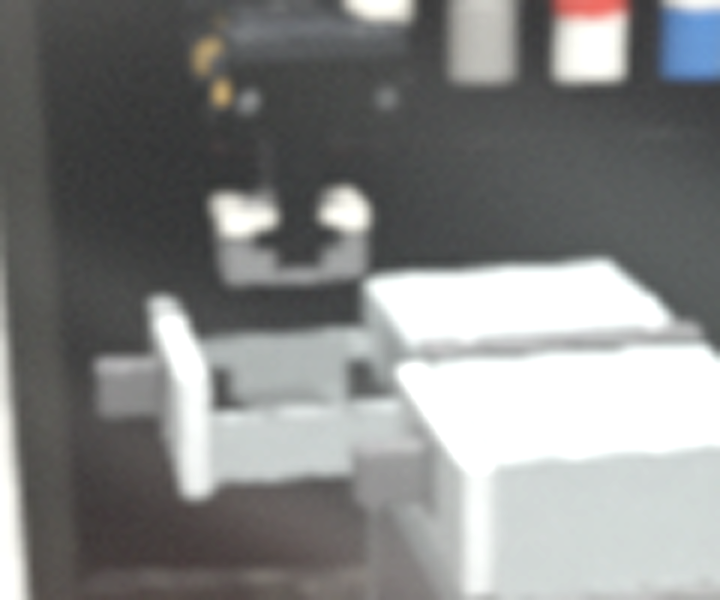

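View pics/top17.png

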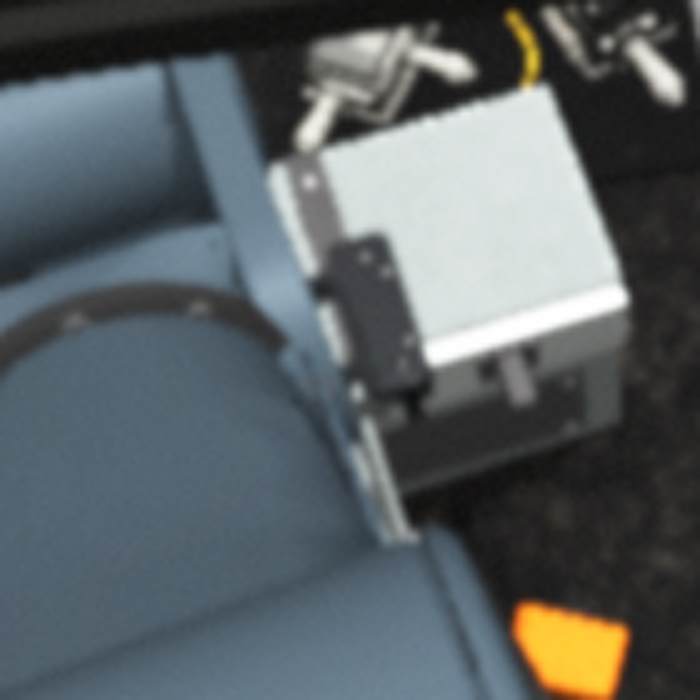

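Run:
```python
from h import *
s=load("side17")
x=np.array([.9870,.1607]);y=np.array([-.1607,.9870])
seat=np.array([.4949,.2228]); tcp=np.array([.4933,.2225])
im=cv2.resize(s["img"][90:170,210:300],None,fx=8,fy=8,interpolation=cv2.INTER_CUBIC)
def pl(c,L,Wd,z,col):
    q=[np.r_[c+a*L/2*x+b*Wd/2*y,z] for a,b in((1,1),(1,-1),(-1,-1),(-1,1))]
    p=(proj(s,q)-[210,90]+.5)*8-.5; cv2.polylines(im,[np.round(p).astype(int)],True,col,1,cv2.LINE_AA)
pl(tcp,.064,.042,.242,(255,0,0)); pl(tcp,.064,.042,.274,(255,0,0))
pl(seat,.071,.050,.190,(0,200,0)); pl(seat,.071,.050,.168,(0,0,255))
cv2.imwrite("pics/ov17.png",np.clip(im*1.3,0,255))
```

```text
[ WARN:0@0.611] global loadsave.cpp:1063 imwrite_ Unsupported depth image for selected encoder is fallbacked to CV_8U.
```

View pics/ov17.png

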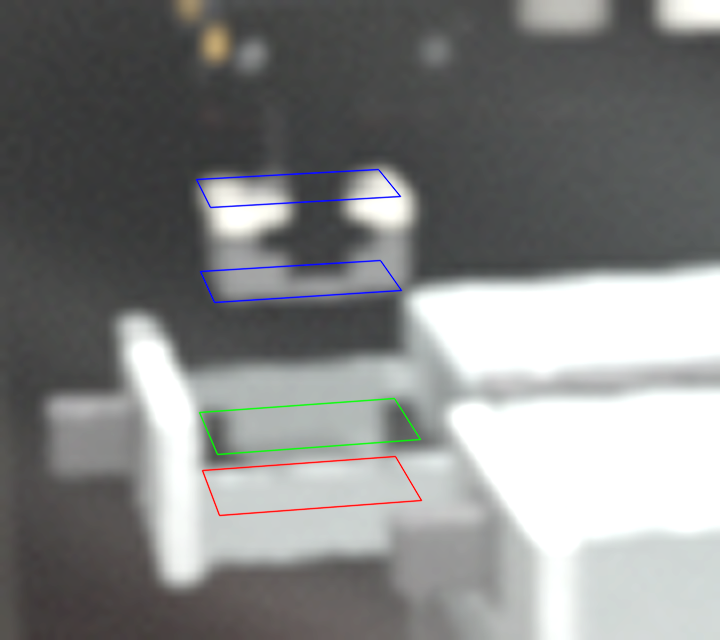

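Request:
send_rows(fingers=[0.3, 0.3, 0.3, 0.3, 0.3, 0.3, 0.3, 0.3, 0.3, 0.3], dp=[[1.5, 0.3, 0], [1.5, 0.3, -8], [1.5, 0.3, -17], [1.5, 0.3, -26], [1.5, 0.3, -35], [1.5, 0.3, -42], [1.5, 0.3, -48], [1.5, 0.3, -52], [1.5, 0.3, -55], [1.5, 0.3, -56]], turn=[[0.001, -0.005, 0], [0.001, -0.005, 0], [0.001, -0.005, 0], [0.001, -0.005, 0], [0.001, -0.005, 0], [0.001, -0.005, 0], [0.001, -0.005, 0], [0.001, -0.005, 0], [0.001, -0.005, 0], [0.001, -0.005, 0]])

```text
time_s: 20.25
position: [0.4959, 0.2231, 0.1954]
tcp_rot: [[0.003, 0.987, 0.161], [0.001, 0.161, -0.987], [-1.0, 0.003, -0.0]]
force: [-0.2, 0.3, -1.6]
opening: 0.479
```

Run:
```python
from h import *
s=bot.read_state(); print(s["position"],s["tcp_rot"],s["force"],s["moment"],s["opening"]*87)
c=shot("side","side18"); crop(c,210,100,300,170,8,"side18.png",1.3)
```

```text
[0.49588393 0.22307617 0.19536248] [[ 3.08285574e-03  9.86934043e-01  1.61095286e-01]
 [ 6.30466841e-04  1.61094101e-01 -9.86938850e-01]
 [-9.99995049e-01  3.14415533e-03 -1.25599313e-04]] [-0.17424233  0.25612493 -1.64359172] [-0.01079363 -0.03542954  0.00578992] 41.71521640260265
```

View pics/side18.png

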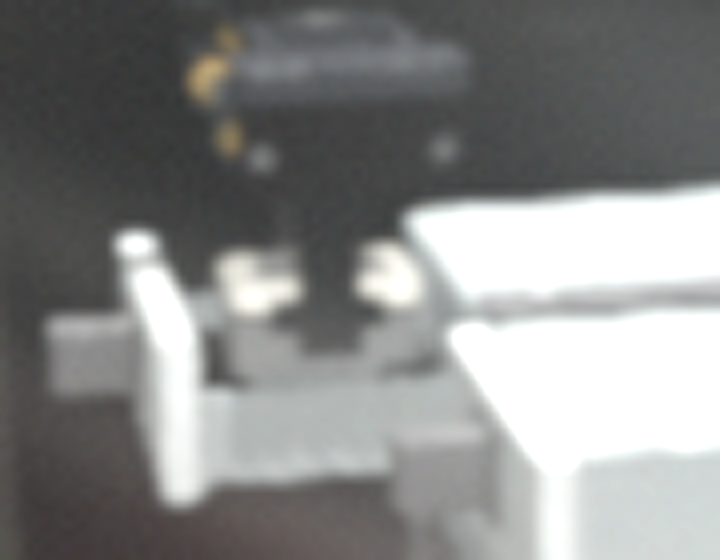

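Request:
send_rows(fingers=[0.3, 0.3, 0.3, 0.3, 0.3, 0.3, 0.3], dp=[[-0.5, 0, -2], [-1, 0, -4], [-1, 0, -6], [-1, 0, -8], [-1, 0, -10], [-1, 0, -12], [-1, 0, -12]], turn=[[0, 0.002, 0], [0, 0.002, 0], [0, 0.002, 0], [0, 0.002, 0], [0, 0.002, 0], [0, 0.002, 0], [0, 0.002, 0]])

```text
time_s: 20.88
position: [0.4947, 0.223, 0.1831]
tcp_rot: [[0.001, 0.987, 0.161], [0.0, 0.161, -0.987], [-1.0, 0.001, -0.0]]
force: [-0.2, 0.2, -1.7]
opening: 0.476
```

Request:
send_rows(fingers=[0.3, 0.3, 0.3, 0.3, 0.3, 0.3], dp=[[0, 0, -2], [0, 0, -4], [0, 0, -5.5], [0, 0, -6.5], [0, 0, -7.5], [0, 0, -7.5]], turn=[[0, 0, 0], [0, 0, 0], [0, 0, 0], [0, 0, 0], [0, 0, 0], [0, 0, 0]])

```text
time_s: 21.38
position: [0.4949, 0.223, 0.1763]
tcp_rot: [[0.001, 0.987, 0.161], [0.0, 0.161, -0.987], [-1.0, 0.001, -0.0]]
force: [-1.0, 0.3, 2.8]
opening: 0.476
```

Run:
```python
from h import *
s=bot.read_state(); print(s["position"],s["force"],s["opening"]*87)
c=shot("side","side19"); crop(c,210,100,300,170,8,"side19.png",1.3)
```

```text
[0.49494675 0.22304601 0.17626137] [-1.03505049  0.26647531  2.77319183] 41.42759480610855
```

View pics/side19.png

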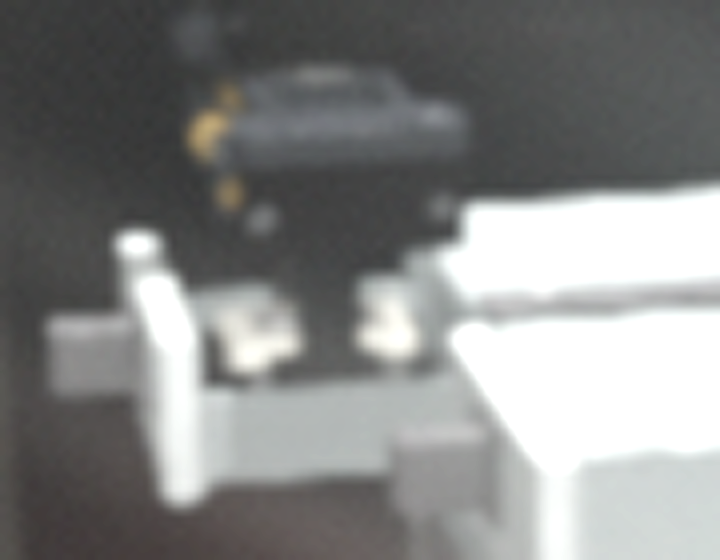

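Request:
send_rows(fingers=[0.62, 0.62, 0.62, 0.62, 0.62, 0.62, 0.62, 0.62, 0.62, 0.62], dp=[[0, 0, 0], [0, 0, 0], [0, 0, 0], [0, 0, 5], [0, 0, 15], [0, 0, 30], [0, 0, 55], [0, 0, 85], [0, 0, 110], [0, 0, 110]], turn=[[0, 0, 0], [0, 0, 0], [0, 0, 0], [0, 0, 0], [0, 0, 0], [0, 0, 0], [0, 0, 0], [0, 0, 0], [0, 0, 0], [0, 0, 0]])

```text
time_s: 22.27
position: [0.4985, 0.224, 0.2928]
tcp_rot: [[0.014, 0.987, 0.161], [0.003, 0.161, -0.987], [-1.0, 0.014, -0.001]]
force: [0.5, 0.7, 0.5]
opening: 0.618
```

Request:
send_rows(fingers=[0.62, 0.62, 0.62, 0.62, 0.62, 0.62, 0.62, 0.62], dp=[[-8, -20, 0], [-20, -45, 0], [-35, -75, 0], [-50, -105, 0], [-62, -135, 0], [-70, -160, 0], [-75, -175, 0], [-75, -175, 0]], turn=[[0, 0, 0], [0, 0, 0], [0, 0, 0], [0, 0, 0], [0, 0, 0], [0, 0, 0], [0, 0, 0], [0, 0, 0]])

```text
time_s: 22.93
position: [0.4224, 0.0468, 0.2931]
tcp_rot: [[0.014, 0.987, 0.158], [0.002, 0.158, -0.987], [-1.0, 0.014, -0.0]]
force: [0.2, -0.4, 0.8]
opening: 0.622
```

Run:
```python
from h import *
s=bot.read_state(); print(s["time_s"],s["position"],s["force"],s["opening"]*87)
c=shot("side","side20"); crop(c,200,90,350,200,5,"side20.png",1.2); cv2.imwrite("pics/side20full.png",c["img"])
c=shot("top","top20"); crop(c,130,100,270,240,5,"top20.png",.85)
P=cloud(c);
```

```text
22.9333 [0.42243744 0.04682191 0.29314823] [ 0.19426618 -0.36952309  0.82733534] 54.128442418554286
```

View pics/side20.png

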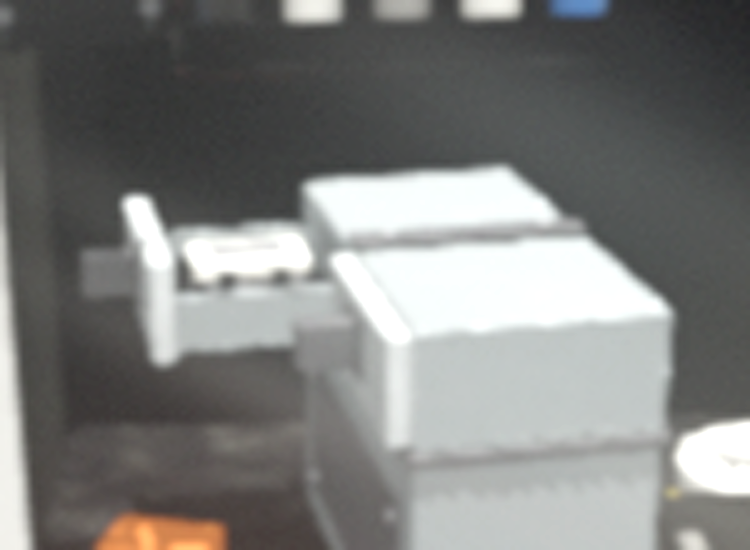

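View pics/top20.png

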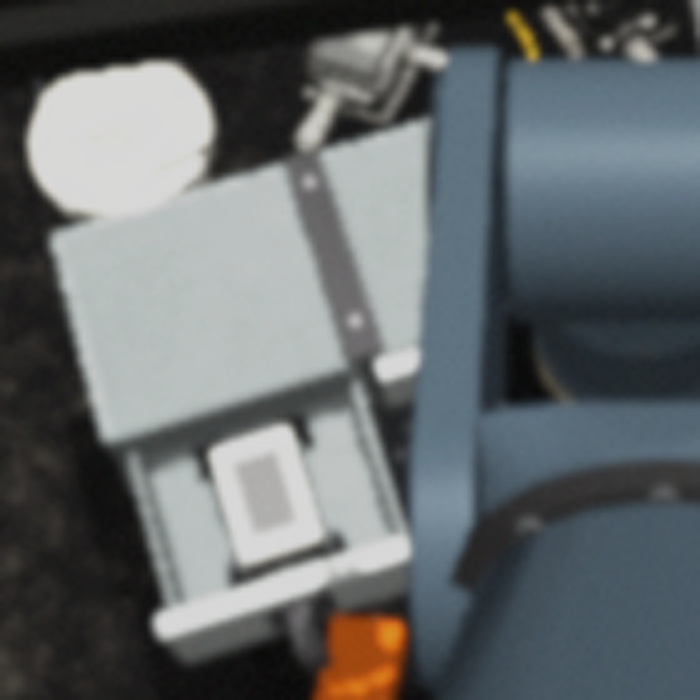

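View pics/side20full.png

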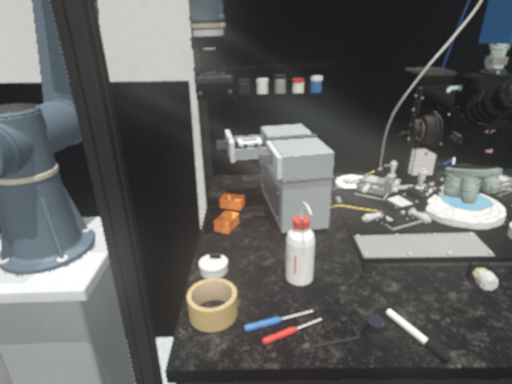

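Run:
```python
from h import *
t=load("top20");s=load("side20");s0=load("side0")
print(label(t,(170,185,198,216),thr=222))
for c,n,z in ((s,"side20",0),(t,"top20",0)):
    P=cloud(c)
    b=(slice(190,210),slice(176,190)) if n=="top20" else (slice(138,144),slice(240,260))
    q=P[b].reshape(-1,3); q=q[~np.isnan(q[:,0])]; print(n,np.median(q,0),q[:,2].std())
    if n=="top20":
        A=np.c_[q[:,:2],np.ones(len(q))]; print("lid tilt",np.linalg.lstsq(A,q[:,2],rcond=None)[0][:2])
d=np.abs(s["img"].astype(int)-s0["img"]).max(2)
for nm,(x0,y0,x1,y1) in dict(dish=(195,250,232,282),tape=(183,276,242,334),bottle=(282,198,320,288)).items(): print(nm,d[y0:y1,x0:x1].max(),d[y0:y1,x0:x1].mean())
```

```text
label area 106 [182.53773585 198.12264151] rect ((494.55987548828125, 224.1300811767578), (36.30412673950195, 19.754718780517578), 9.997952461242676)
[0.49454703 0.2241413  0.2       ]
side20 [0.50059397 0.21336306 0.19942802] 0.0022234221514153417
top20 [0.49009935 0.2244148  0.2003595 ] 0.003606293472014994
lid tilt [ 0.01035628 -0.07806408]
dish 16 8.433277027027026
tape 11 7.940385739333723
bottle 11 8.258479532163742
```

```bash
python3 -c "
from rig import bot
print(bot.hand_in())"
```

```text
the job is handed in; nothing more can be done
None
```

I carried out the whole sequence and handed the job in at about 23 s of the 72 s allowed. No verdict was reported, so what follows is from my own checks.

- **Cassette out:** I gripped it by its ends, lifted it out of the right-hand drawer (a) and set it on the left housing top, lid up.
- **Drawer a:** I pushed it against its home stop. It would not move further under about 12 N, and both front panels look flush in the side view.
- **Drawer b:** I only pulled it once a was home. It slid freely for 95 mm to its end stop, with about 6 N at the stop.
- **Cassette in:** I regripped it by its long sides, turned it 90° and lowered it between the four corner stops. The only contact felt on the way down was the floor, at about 4 N.

**Last checks:**
- **Position:** The lid is 200 mm above the worktop, as expected for a seated cassette. Its centre measured (0.4945, 0.224), against a planned (0.495, 0.223). In the top view it sits square between the stops.
- **Bystanders:** The image areas around the dish, tape roll and bottle changed only by a small, even brightness shift.
- **Robot:** The gripper was open and clear of everything at hand-in.

**Disagreements:** The two cameras differed by about 3 mm on the cassette and up to about 8 mm on a chest corner, so I averaged them and confirmed by contact. One depth fit of the lid showed a slope of about 0.08 in y. I took that as noise because the depth readings scatter by 3–4 mm and the pictures show the lid lying flat.

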